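# Put the spanners and screwdrivers back into their fitted trays

### The arm

A 7-joint arm with a two-finger parallel gripper is mounted at the origin on a cart in front of the work surface, level with it; the furniture and walls round the work are solid. World frame = base frame: x ahead of the robot, y to its left, z up, the work surface at z = 0. Lengths are in m, angles in rad, forces in N, time in s.
With the tool pointing down it reaches from about 0.425 to 0.875 m from the base axis. Payload 9.9 kg.
Tool frame: the origin (TCP) lies between the finger pads, 19 mm behind the fingertips; this is the grasp point; z points along the fingers, y is the line along which they close (so a half turn about z gives the same grasp; the last joint's range is limited). The gripper opens to 85 mm and grips with 20 to 120 N. Pads are 22 mm wide; open, the fingers measure 114 mm over their backs; the gripper's body (76 mm by 85 mm) begins 54 mm behind the grasp point. The pads swing forward as they close: fully open they stand 13 mm farther back than shut.
Start: joints at [1.113, 0.576, 0.025, 1.437, -0.015, 1.129, -0.057], TCP at [0.246, -0.628, 0.25] pointing down, gripper open.
Joint ranges: [-2.76, 2.76], [-0.34, 2.15], [-1.52, 1.57], [0.19, 2.46], [-1.09, 4.23], [0.17, 1.99], [-2.82, 2.82]. Speed limits (rad/s): [2.22, 2.22, 3.01, 3.01, 3.14, 3.14, 3.14].

### API

Orientations are given as a rotation vector (axis times angle).
In Python, from station import bot gives the robot as it stands.
- The arm moves only by the shell command python3 -m creep 'ROWS' [FORCE]. ROWS is JSON, a list of rows, each an object of numbers: "dx", "dy", "dz": the shift along the tool's x, y, z normalised to -1 to 1, where 1 is 50 mm; "twist": the turn about the tool's z normalised to -1 to 1, where 1 is 10 degrees; "jaw": the opening, from 0 (shut) to 1 (fully open). A call has 1 to 20 rows; each row shifts and turns the commanded pose from where the row before left it, along the tool's axes as they then stand; what a row does not reach is not made up. A row lasts 1/8 s, in which the tool goes at most 62.5 mm and 10.7 degrees, less where a joint would pass 70% of its speed; a pose out of reach is approached as far as the arm can. A call with a number of a shift or a turn outside -1 to 1 is refused whole. A call with a gripper value outside its range is refused whole. The fingers move at their own pace and stop on an object; FORCE is the grip in N (left out, the last holds). Time passes only in rows, so rows that do not move let the fingers close. It gives the time, the measured TCP pose, the force, the opening and the grip force at its end, in the units of the state.
- bot.get_obs(): the state, without advancing time (a new reading comes with each control period).
- bot.capture(name): name is "side" or "top" or "wrist"; returns (picture, depth): 400x640x3 uint8, red, green, blue; 400x640 float32, m along the optical axis (not along the pixel's ray), 0 where there is no reading.
- bot.camera_params(name): a dict with "fovy" (degrees; the focal length in pixels is half the picture's height over the tangent of half this angle, whatever the lens; pixels are square), "cx", "cy" (the principal point, pixels), "xyz" and "orientation" of the camera in the world. Camera axes: x right, y up, looking along -z (the intrinsics and any distortion apply to the point x, -y, -z); pixel columns grow to the right and rows downward; lengths in m; the calibration is good to about 2 mm. The wrist camera is an equidistant fisheye: a pixel r from the principal point sees the ray r / f radians off the axis. A picture is of the moment at which its call begins: read the wrist's pose just before it. camera_params takes no time and is no camera call; for the wrist camera it gives the pose at the moment of the call.
- bot.finish_job(): hands the job in; it is judged then, once.
The state is a dict: "time": time; "joints": joint angles; "dq": joint speeds; "joint_efforts": joint torques, N m; "tcp_pos": TCP position; "tool_rot": TCP orientation; "ft_force": force on the tool from outside, world axes, zero at the start; "ft_torque": the same for the moment, N m; "gripper_width": opening from 0.0 (shut) to 1.0 (fully open); "finger_force": force on a finger pad.
Only numpy, scipy, OpenCV 4.12 (cv2) and the standard library are available. Lean on these libraries where they do the work, as an engineer would, in place of code of your own. Each camera call takes 0.05 s, during which the arm holds its last target. There are 200 camera calls.

### The job

Put the tools away for the tool chest: lay each of the two spanners and two screwdrivers into the moulded tray that was made for its own shape and length, seated flat on the floor of its pocket, with the handle of a screwdriver in the wide pocket and its blade in the groove. Lay them in gently rather than dropping them, and do not disturb the roll of masking tape or the tape measure.

Things in the scene. Friction and masses are not known exactly. Their poses are not given: they have to be found in the camera images.
- spanner_long: Longer of the two steel combination spanners, 202 x 27 x 8 mm, lying flat. Origin: centre of its underside; x along its length, z up. To fingers it is a solid bar of this full width and length, also beside its slimmer shank; grip it across y at its middle.
- spanner_short: Shorter of the two steel combination spanners, 162 x 22 x 6 mm, lying flat. Origin: centre of its underside; x along its length, z up. To fingers it is a solid bar of this full width and length, also beside its slimmer shank; grip it across y at its middle.
- driver_long: Longer of the two slotted screwdrivers, 210 mm long, red-and-black handle 27 x 28 mm in section, flat-sided so that it does not roll. Origin: under the middle of its length, on the table; x along the tool from the handle (x = -105 to -3 mm) to the blade tip (x = 105 mm); blade 6 mm thick, its axis 14 mm up. Grip the handle across y near x = -54 mm.
- driver_short: Shorter of the two slotted screwdrivers, 185 mm long, yellow-and-black handle 27 x 28 mm in section, flat-sided so that it does not roll. Origin: under the middle of its length, on the table; x along the tool from the handle (x = -93 to 9 mm) to the blade tip (x = 92 mm); blade 6 mm thick, its axis 14 mm up. Grip the handle across y near x = -42 mm.
- tray_spanner_long: Fixed black moulded tray 242 x 80 x 20 mm, recess floors grey; origin: centre of underside, x along it. Centred even pocket for the longer spanner (either way round): floor 210 x 35 mm at z 9, sloping walls, rim 222 x 47 at z 20. Across it at x 0 a finger channel 64 mm long in x, floor at z 6, full width, open at both sides. Seated: spanner origin at tray x 0, y 0, z 9 mm.
- tray_spanner_short: Fixed black moulded tray 202 x 80 x 20 mm, recess floors grey; origin: centre of underside, x along it. Centred even pocket for the shorter spanner (either way round): floor 170 x 30 mm at z 9, sloping walls, rim 182 x 42 at z 20. Across it at x 0 a finger channel 64 mm long in x, floor at z 6, full width, open at both sides. Seated: spanner origin at tray x 0, y 0, z 9 mm.
- tray_driver_long: Fixed black moulded tray 250 x 80 x 20 mm, recess floors grey; origin: centre of underside, x along it. For the longer screwdriver: handle pocket x -109 to 2, 36 mm wide at floor (z 6), 48 at rim; then blade groove to x 109, 16 wide at floor (z 13), 26 at rim. Finger channel across at x -54, 60 long, floor z 3, open at both sides. Seated: tool origin at tray x 0, y 0, z 6, x axes alike.
- tray_driver_short: Fixed black moulded tray 225 x 80 x 20 mm, recess floors grey; origin: centre of underside, x along it. For the shorter screwdriver: handle pocket x -97 to 14, 36 mm wide at floor (z 6), 48 at rim; then blade groove to x 96, 16 wide at floor (z 13), 26 at rim. Finger channel across at x -42, 60 long, floor z 3, open at both sides. Seated: tool origin at tray x 0, y 0, z 6, x axes alike.
- masking_tape: Roll of masking tape lying flat, 105 mm across, 24 mm high, at the left of the tools; not to be disturbed. Origin: centre of its underside.
- tape_measure: Yellow steel tape measure lying on its side, 76 x 64 x 31 mm, to the right of the trays; not to be disturbed. Origin: centre of its underside.

How it is judged:
By the outcome, as a careful person would: the job done as asked, in the order asked, and still so for the second after the job is handed in, with the robot touching nothing.
It also fails if it takes over 96 s, if anything falls off the work surface, if the arm or the gripper's body presses on something with over 40 N, if the wrist force passes 120 N, or if a joint passes its speed limit or range.

## Working session

There is one attempt and no reset: what is moved stays moved. The work goes in short steps, Python scripts to look and compute and a shell command to move; the robot and the scene stay as the last step left them, time stands still between calls to the robot, and variables do not carry over. Pictures are saved under pics/ and viewed, at most 14 in all, crops included, and the job is handed in when it is done.

```bash
ls; mkdir -p pics
python3 - <<'E'
from station import bot
import cv2
o=bot.get_obs();print({k:o[k] for k in('time','tcp_pos','tool_rot','gripper_width')})
for n in('top','side'):
    p,d=bot.capture(n);cv2.imwrite(f'pics/{n}0.png',p[:,:,::-1]);print(n,bot.camera_params(n),d.min(),d.max())
    import numpy as np;np.savez(f'{n}0.npz',p=p,d=d)
E
```

```text
pics
{'time': 0.0, 'tcp_pos': array([ 0.24634806, -0.62799318,  0.24913762]), 'tool_rot': array([-3.08528697e+00, -5.83545009e-01,  5.97316795e-04]), 'gripper_width': 0.9975934540407433}
top {'fovy': 52.335562591325946, 'cx': 317.2123496817505, 'cy': 196.74622866440083, 'xyz': array([0.39066625, 0.03730628, 1.31544501]), 'orientation': array([ 0.09847772, -0.06799472, -1.55394678])} 0.0 2.2251914
side {'fovy': 56.55496648103944, 'cx': 315.39316863320863, 'cy': 196.06960355261083, 'xyz': array([1.27100237, 0.79077117, 0.64646434]), 'orientation': array([0.5116166 , 1.19612211, 2.1049386 ])} 0.0 3.3182108
```

View pics/top0.png

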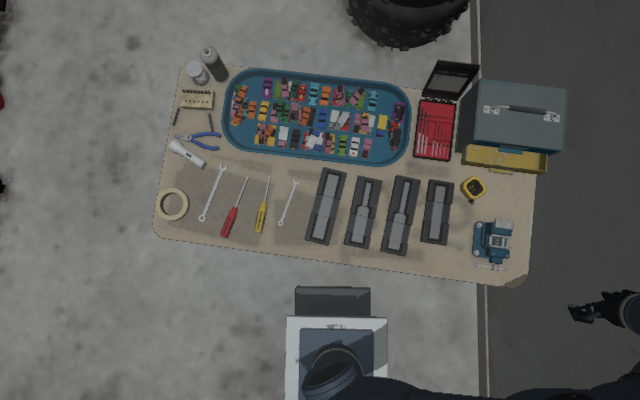

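View pics/side0.png

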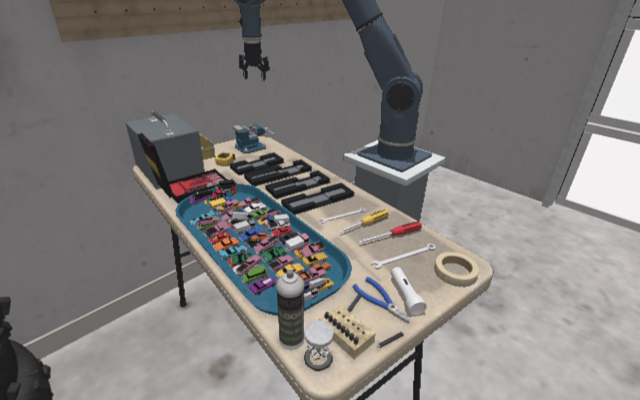

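```bash
cat > h.py <<'E'
import numpy as np, cv2
from scipy.spatial.transform import Rotation as R
def rays(P,uv,fish=False):
    uv=np.asarray(uv,float); f=200/np.tan(np.radians(P['fovy']/2))
    x=(uv[...,0]-P['cx'])/f; y=(uv[...,1]-P['cy'])/f
    if fish:
        r=np.hypot(x,y)+1e-12; d=np.stack([x/r*np.sin(r),-y/r*np.sin(r),-np.cos(r)],-1)
    else: d=np.stack([x,-y,-np.ones_like(x)],-1)
    return d@R.from_rotvec(P['orientation']).as_matrix().T
def plane(P,uv,z,fish=False):
    d=rays(P,uv,fish); return P['xyz']+d*((z-P['xyz'][2])/d[...,2])[...,None]
def cloud(P,D,fish=False):
    u,v=np.meshgrid(np.arange(640),np.arange(400)); d=rays(P,np.stack([u,v],-1),fish)
    a=d@R.from_rotvec(P['orientation']).as_matrix()[:,2]*-1
    return P['xyz']+d*(D/a)[...,None]
def proj(P,X,fish=False):
    c=(np.asarray(X,float)-P['xyz'])@R.from_rotvec(P['orientation']).as_matrix()
    f=200/np.tan(np.radians(P['fovy']/2)); x,y,z=c[...,0],-c[...,1],-c[...,2]
    if fish:
        q=np.hypot(x,y)+1e-12; t=np.arctan2(q,z); x,y=x/q*t,y/q*t
    else: x,y=x/z,y/z
    return np.stack([P['cx']+f*x,P['cy']+f*y],-1)
def ortho(P,img,z,x0,x1,y0,y1,s,fish=False):
    # rows: x from x1 down to x0; cols: y from y1 (left) to y0, s m per px
    xs=np.arange(x1,x0,-s); ys=np.arange(y1,y0,-s); Y,X=np.meshgrid(ys,xs)
    m=proj(P,np.stack([X,Y,np.full_like(X,z)],-1),fish).astype(np.float32)
    return cv2.remap(img,m[...,0],m[...,1],cv2.INTER_LINEAR)
E
python3 - <<'E'
from station import bot
from h import *
P=bot.camera_params('top');a=np.load('top0.npz');p,d=a['p'],a['d']
C=cloud(P,d)
for n,uv in dict(tape=(160,218),table1=(310,255),table2=(190,215),tray1=(343,175),tray4=(424,230)).items():
    print(n,C[uv[1],uv[0]].round(4),plane(P,uv,0).round(3))
for n,uv in dict(tape=(172,204),sl=[(203,219),(222,169)],dl=[(224,236),(247,178)],ds=[(259,231),(268,178)],ss=[(281,224),(296,181)],t1=[(314,240),(336,172)],t2=[(354,243),(372,181)],t3=[(389,247),(411,180)],t4=[(428,240),(446,184)],meas=(473,188)).items():
    print(n,plane(P,uv,.01)[...,:2].round(3).tolist())
o=ortho(P,p,0.01,.40,.86,-.35,.45,.001)
cv2.imwrite('pics/o0.png',o[:,:,::-1])
S=bot.camera_params('side');a=np.load('side0.npz');C2=cloud(S,a['d'])
for n,uv in dict(tape=(470,262),table=(350,237),tape2=(222,158)).items(): print(n,C2[uv[1],uv[0]].round(4))
print(bot.camera_params('wrist'))
E
```

```text
tape [0.4538 0.5743 0.0014] [0.454 0.575 0.   ]
table1 [0.343  0.0839 0.0057] [0.343 0.084 0.   ]
table2 [0.465  0.4766 0.0014] [0.465 0.477 0.   ]
tray1 [ 0.6009 -0.0184  0.0148] [ 0.603 -0.019  0.   ]
tray4 [ 0.4279 -0.2762  0.0163] [ 0.428 -0.28   0.   ]
tape [0.499, 0.534]
sl [[0.452, 0.431], [0.616, 0.376]]
dl [[0.399, 0.361], [0.588, 0.293]]
ds [[0.417, 0.249], [0.589, 0.225]]
ss [[0.44, 0.179], [0.58, 0.133]]
t1 [[0.391, 0.072], [0.611, 0.004]]
t2 [[0.383, -0.056], [0.583, -0.112]]
t3 [[0.373, -0.167], [0.588, -0.238]]
t4 [[0.397, -0.29], [0.577, -0.35]]
meas [0.565, -0.436]
tape [0.463  0.5541 0.023 ]
table [ 0.5799  0.2514 -0.0006]
tape2 [ 0.5808 -0.4135  0.0276]
{'fovy': 65.70646984690485, 'cx': 319.9998738021397, 'cy': 194.1315729714981, 'xyz': array([ 0.31962428, -0.59965512,  0.3723446 ]), 'orientation': array([-0.27428905,  0.18938501, -1.18648814])}
```

View pics/o0.png

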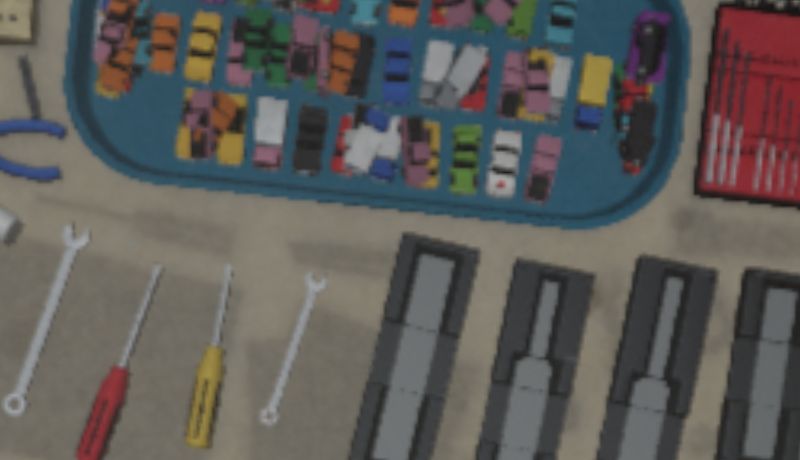

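```bash
cat >> h.py <<'E'
def plan(o,pos,yaw,off=None):
    M=R.from_rotvec(o['tool_rot']).as_matrix(); y=np.degrees(np.arctan2(M[1,0],M[0,0]))
    t=-((yaw-y+90)%180-90)
    d=np.asarray(pos)-o['tcp_pos']; before=M.T@d/.05
    after=R.from_euler('z',-t,degrees=True).as_matrix().T@M.T@d/.05 if 0 else (M@R.from_euler('z',t,degrees=True).as_matrix()).T@d/.05
    print('pos',o['tcp_pos'].round(4),'yaw %.2f twist %.3f'%(y,t/10),'shift-first',before.round(3),'twist-first',after.round(3),'tilt',M[:,2].round(4))
E
python3 - <<'E'
from station import bot
from h import *
o=bot.get_obs();plan(o,[.45,-.14,.28],-18)
E
```

```text
pos [ 0.2464 -0.628   0.2492] yaw 21.42 twist 3.942 shift-first [ 7.356 -7.6   -0.605] twist-first [  0.857 -10.542  -0.605] tilt [-6.0e-04  1.4e-03 -1.0e+00]
```

```bash
python3 -m creep '[{"twist":0.98,"jaw":1},{"twist":0.98},{"twist":0.98},{"twist":1},{"dx":0.07,"dy":-0.88,"dz":-0.05},{"dx":0.07,"dy":-0.88,"dz":-0.05},{"dx":0.07,"dy":-0.88,"dz":-0.05},{"dx":0.07,"dy":-0.88,"dz":-0.05},{"dx":0.07,"dy":-0.88,"dz":-0.05},{"dx":0.07,"dy":-0.88,"dz":-0.05},{"dx":0.07,"dy":-0.88,"dz":-0.05},{"dx":0.07,"dy":-0.88,"dz":-0.05},{"dx":0.07,"dy":-0.88,"dz":-0.05},{"dx":0.07,"dy":-0.88,"dz":-0.05},{"dx":0.07,"dy":-0.88,"dz":-0.05},{"dx":0.07,"dy":-0.88,"dz":-0.05},{},{}]'
python3 - <<'E'
from station import bot
from h import *
o=bot.get_obs();plan(o,[.45,.29,.28],-18)
W=bot.camera_params('wrist');p,d=bot.capture('wrist');np.savez('w1.npz',p=p,d=d,xyz=W['xyz'],orientation=W['orientation'])
cv2.imwrite('pics/w1.png',p[:,:,::-1]); print(W)
E
```

```text
pos [ 0.2464 -0.628   0.2492] yaw 21.42 twist 3.942 shift-first [ 10.497 -15.606  -0.593] twist-first [ -1.801 -18.721  -0.593] tilt [-6.0e-04  1.4e-03 -1.0e+00]
{'fovy': 65.70646984690485, 'cx': 319.9998738021397, 'cy': 194.1315729714981, 'xyz': array([ 0.31962428, -0.59965512,  0.3723446 ]), 'orientation': array([-0.27428905,  0.18938501, -1.18648814])}schema error: expected keys dx, dy, dz, twist, jaw
```

View pics/w1.png

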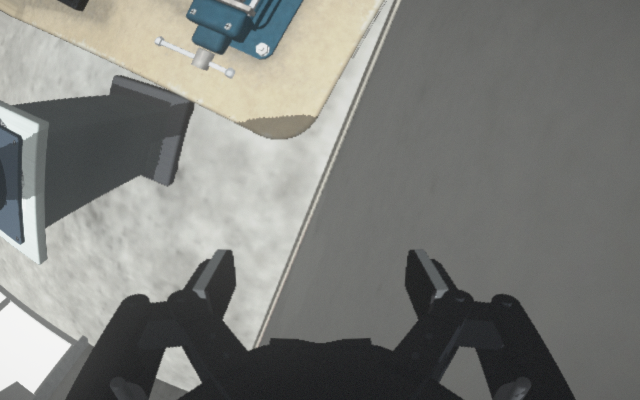

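The move was refused because every row needs all five keys. The view is from the start pose, with the vice at the table corner around (240,40).

```bash
python3 -m creep '[{"dx":0,"dy":0,"dz":0,"twist":0.98,"jaw":1},{"dx":0,"dy":0,"dz":0,"twist":0.98,"jaw":1},{"dx":0,"dy":0,"dz":0,"twist":0.98,"jaw":1},{"dx":0,"dy":0,"dz":0,"twist":1,"jaw":1},{"dx":0.07,"dy":-0.88,"dz":-0.05,"twist":0,"jaw":1},{"dx":0.07,"dy":-0.88,"dz":-0.05,"twist":0,"jaw":1},{"dx":0.07,"dy":-0.88,"dz":-0.05,"twist":0,"jaw":1},{"dx":0.07,"dy":-0.88,"dz":-0.05,"twist":0,"jaw":1},{"dx":0.07,"dy":-0.88,"dz":-0.05,"twist":0,"jaw":1},{"dx":0.07,"dy":-0.88,"dz":-0.05,"twist":0,"jaw":1},{"dx":0.07,"dy":-0.88,"dz":-0.05,"twist":0,"jaw":1},{"dx":0.07,"dy":-0.88,"dz":-0.05,"twist":0,"jaw":1},{"dx":0.07,"dy":-0.88,"dz":-0.05,"twist":0,"jaw":1},{"dx":0.07,"dy":-0.88,"dz":-0.05,"twist":0,"jaw":1},{"dx":0.07,"dy":-0.88,"dz":-0.05,"twist":0,"jaw":1},{"dx":0.07,"dy":-0.88,"dz":-0.05,"twist":0,"jaw":1},{"dx":0,"dy":0,"dz":0,"twist":0,"jaw":1},{"dx":0,"dy":0,"dz":0,"twist":0,"jaw":1}]'
python3 - <<'E'
from station import bot
from h import *
o=bot.get_obs();plan(o,[.45,.29,.28],-18)
W=bot.camera_params('wrist');p,d=bot.capture('wrist');np.savez('w1.npz',p=p,d=d,xyz=W['xyz'],orientation=W['orientation'],cx=W['cx'],cy=W['cy'],fovy=W['fovy'])
cv2.imwrite('pics/w1b.png',p[:,:,::-1]); print(W)
E
```

```text
time: 2.4
tcp_pos: [0.4491, -0.1396, 0.2799]
tool_rot: [3.103, -0.491, -0.001]
ft_force: [0.3, -0.5, 0.2]
gripper_width: 0.999
finger_force: 0.0
pos [ 0.4491 -0.1396  0.2799] yaw -17.98 twist 0.002 shift-first [-2.635e+00 -8.178e+00 -5.000e-03] twist-first [-2.638e+00 -8.177e+00 -5.000e-03] tilt [-5.e-04 -3.e-04 -1.e+00]
{'fovy': 65.70646984690485, 'cx': 319.9998738021397, 'cy': 194.1315729714981, 'xyz': array([ 0.52397354, -0.16428604,  0.40296278]), 'orientation': array([-0.21535665,  0.29569518, -1.86715529])}
```

View pics/w1b.png

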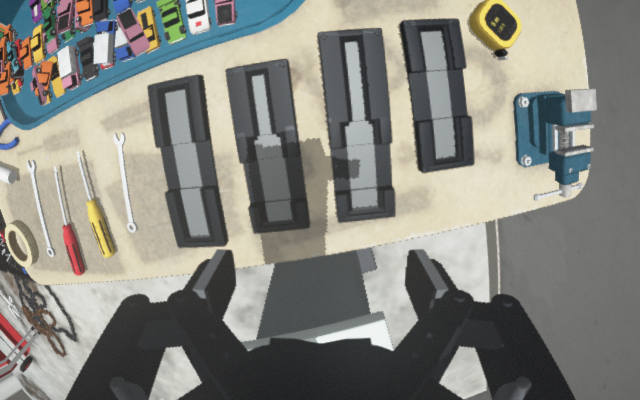

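All four trays are in full view, centred near (190,160), (267,145), (357,125) and (437,95). Next I move over the tools.

```bash
python3 -m creep '[{"dx":-0.33,"dy":-1,"dz":0,"twist":0,"jaw":1},{"dx":-0.33,"dy":-1,"dz":0,"twist":0,"jaw":1},{"dx":-0.33,"dy":-1,"dz":0,"twist":0,"jaw":1},{"dx":-0.33,"dy":-1,"dz":0,"twist":0,"jaw":1},{"dx":-0.33,"dy":-1,"dz":0,"twist":0,"jaw":1},{"dx":-0.33,"dy":-1,"dz":0,"twist":0,"jaw":1},{"dx":-0.33,"dy":-1,"dz":0,"twist":0,"jaw":1},{"dx":-0.33,"dy":-1,"dz":0,"twist":0,"jaw":1},{"dx":0,"dy":0,"dz":0,"twist":0,"jaw":1},{"dx":0,"dy":0,"dz":0,"twist":0,"jaw":1}]'
python3 - <<'E'
from station import bot
from h import *
W=bot.camera_params('wrist');p,d=bot.capture('wrist');np.savez('w2.npz',p=p,d=d,xyz=W['xyz'],orientation=W['orientation'],cx=W['cx'],cy=W['cy'],fovy=W['fovy'])
# depth check + orthos from both views
for n in('w1','w2'):
    a=dict(np.load(n+'.npz'));C=cloud(a,a['d'],True);g=(a['d']>0)&(C[...,0]>.35)&(C[...,0]<.62)&(C[...,1]>-.38)&(C[...,1]<.47)
    print(n,np.histogram(C[g][:,2],bins=np.arange(-.01,.04,.002)))
a=dict(np.load('w2.npz'));o=ortho(a,a['p'],.005,.36,.66,.08,.48,.0005,True);cv2.imwrite('pics/o2.png',o[:,:,::-1])
E
```

```text
time: 3.7
tcp_pos: [0.4479, 0.2805, 0.2797]
tool_rot: [3.101, -0.493, -0.0]
ft_force: [0.2, -0.3, -0.6]
gripper_width: 1.002
finger_force: 0.0
w1 (array([    0,     0,     3,  2410, 30284,  9166,  4159,  5829,  2968,
        3173,  1108,  2061,  1116,  3651, 13464,  2777,   221,   256,
         184,    18,     1,     0,     0,     0]), array([-0.01 , -0.008, -0.006, -0.004, -0.002,  0.   ,  0.002,  0.004,
        0.006,  0.008,  0.01 ,  0.012,  0.014,  0.016,  0.018,  0.02 ,
        0.022,  0.024,  0.026,  0.028,  0.03 ,  0.032,  0.034,  0.036,
        0.038]))
w2 (array([    0,    12,    30,  3739, 40462, 10222,  2885,  4054,  2248,
        2307,   685,  1051,   978,  2341,  6261,  1648,   653,   865,
         516,    65,     4,     3,     0,     0]), array([-0.01 , -0.008, -0.006, -0.004, -0.002,  0.   ,  0.002,  0.004,
        0.006,  0.008,  0.01 ,  0.012,  0.014,  0.016,  0.018,  0.02 ,
        0.022,  0.024,  0.026,  0.028,  0.03 ,  0.032,  0.034,  0.036,
        0.038]))
```

View pics/o2.png

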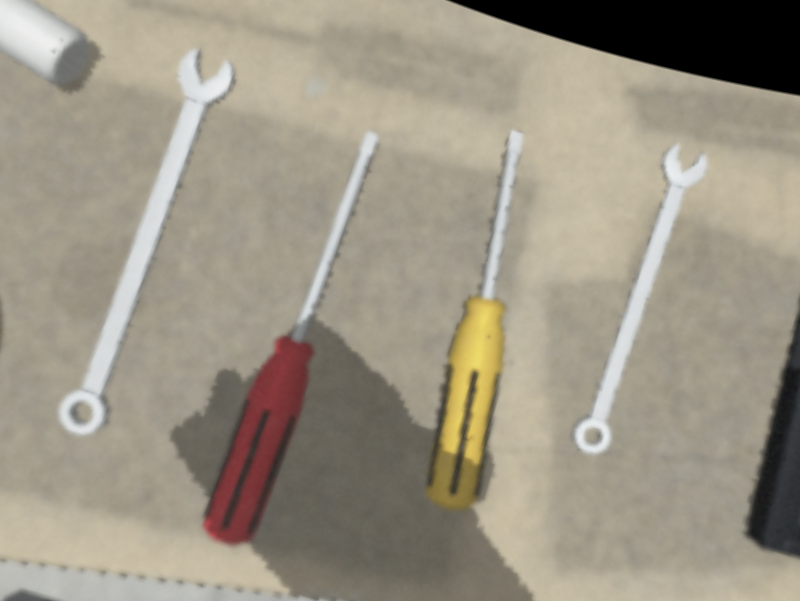

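The ortho shows both ring-ended spanners and both drivers, blades away from the robot. Centres are near (148,240) for spanner_long, (290,335) for red, (475,320) for yellow and (640,300) for spanner_short. Now I measure all eight poses from both wrist positions.

```bash
cat > meas.py <<'E'
from h import *
T=dict(sl=(.54,.405),dl=(.49,.33),ds=(.50,.24),ss=(.51,.155),t1=(.50,.04),t2=(.485,-.085),t3=(.48,-.20),t4=(.487,-.32))
def run(f,names,tall):
    a=dict(np.load(f));fish=f[0]=='w';C=cloud(a,a['d'],fish);bad=(a['d']<=0)
    p=a['p'].astype(int);sat=p.max(2)-p.min(2);hue=cv2.cvtColor(a['p'],cv2.COLOR_RGB2HSV)
    for n in names:
        x,y=T[n];
        near=~bad&(abs(C[...,0]-x)<.15)&(abs(C[...,1]-y)<.12)&(C[...,2]<.06)
        if n[0]=='t': m=near&(p.max(2)<200)&(C[...,2]>.0045)
        else:
            white=(p.min(2)>120)&(sat<40); S,V,H=hue[...,1],hue[...,2],hue[...,0]
            col=(S>140)&((H<8)|(H>172) if n=='dl' else (H>18)&(H<32))
            m=near&(C[...,2]>.0035) if tall else near&(white|col)
        k,lab,st,_=cv2.connectedComponentsWithStats(m.astype(np.uint8),connectivity=8)
        uv=proj(a,np.array([x,y,.01]),fish)
        best=max(range(1,k),key=lambda i:st[i,4]-40*np.linalg.norm(np.argwhere(lab==i)-uv[::-1],axis=1).min())
        q=C[lab==best];
        if n[0]=='t': q=q[q[:,2]>.012]
        (c,wh,_)=r=cv2.minAreaRect(q[:,:2].astype(np.float32)*1000)
        b=cv2.boxPoints(r);e=max((b[1]-b[0],b[2]-b[1]),key=np.linalg.norm);yaw=np.degrees(np.arctan2(e[1],e[0]));yaw=(yaw+90)%180-90
        print(f[:2],n,'n',len(q),'c',np.round(c,1),'size',np.round(sorted(wh),1),'yaw %.2f'%yaw,'z pct',(np.percentile(q[:,2],[5,50,95])*1000).round(1))
if __name__=='__main__':
    run('w1.npz',['t1','t2','t3','t4','ss','ds','dl','sl'],1);run('w2.npz',['sl','dl','ds','ss','t1','t2'],1)
    a=dict(np.load('top0.npz'));
E
python3 meas.py
```

```text
w1 t1 n 4204 c [498.8  38.6] size [ 81.7 242.5] yaw -13.58 z pct [13.7 18.8 20.4]
w1 t2 n 5189 c [530.6 -90.3] size [ 81.1 124.9] yaw -11.09 z pct [12.7 18.8 20.4]
w1 t3 n 6489 c [ 522.1 -210.2] size [ 81.2 149.8] yaw -11.73 z pct [12.6 18.8 20.4]
w1 t4 n 3927 c [ 484.8 -317.3] size [ 81.7 203.2] yaw -8.45 z pct [15.6 18.8 20.4]
w1 ss n 4535 c [499.2  69.8] size [ 69.6 250.3] yaw -0.02 z pct [ 4.8  9.7 20. ]
w1 ds n 981 c [501.8 237.7] size [ 27.6 184. ] yaw -10.00 z pct [ 9.2 20.4 26.9]
w1 dl n 791 c [492.8 327.3] size [ 27.1 208.4] yaw -20.18 z pct [ 9.  18.6 26.9]
w1 sl n 334 c [538.6 406.1] size [ 25.8 200. ] yaw -19.79 z pct [3.7 4.9 7.1]
w2 sl n 1064 c [538.9 409.6] size [ 27.2 201.3] yaw -20.81 z pct [3.7 4.9 7. ]
w2 dl n 1844 c [493.2 329.1] size [ 26.1 210.6] yaw -19.35 z pct [14.  22.4 27.1]
w2 ds n 1867 c [501.7 238.3] size [ 27.3 184.2] yaw -11.07 z pct [14.5 22.9 27.3]
w2 ss n 5019 c [490.5  46.1] size [ 73.1 223.8] yaw -13.55 z pct [ 4.6  9.  19.9]
w2 t1 n 3327 c [492.1  41.1] size [ 82.  229.3] yaw -13.55 z pct [15.5 18.8 20.4]
w2 t2 n 2653 c [530.2 -89.1] size [ 83.  124.8] yaw -11.21 z pct [12.6 18.6 20.4]
```

```bash
cat > meas2.py <<'E'
from h import *
def rect(q):
    r=cv2.minAreaRect(q.astype(np.float32)*1000);b=cv2.boxPoints(r);e=max((b[1]-b[0],b[2]-b[1]),key=np.linalg.norm)
    return np.round(r[0],1),np.round(sorted(r[1]),1),round(float((np.degrees(np.arctan2(e[1],e[0]))+90)%180-90),2)
if __name__=='__main__':
  TR=dict(t1=(498.5,38.7,-13.57,121),t2=(481.1,-80,-11.1,113),t3=(472.7,-200,-11.7,125),t4=(484.8,-317.3,-8.45,101))
  for f,ns in(('w1',['t1','t2','t3','t4']),('w2',['t1','t2'])):
    a=dict(np.load(f+'.npz'));C=cloud(a,a['d'],True);
    for n in ns:
        x,y,w,L=TR[n];w=np.radians(w);d=C[...,:2]-np.array([x,y])/1000;u=d@[np.cos(w),np.sin(w)];v=d@[-np.sin(w),np.cos(w)]
        m=(a['d']>0)&(abs(u)<L/1000+.015)&(abs(v)<.05)&(C[...,2]>.015)&(C[...,2]<.024)
        print(f,n,rect(C[m][:,:2]),'u %.4f..%.4f'%(u[m].min(),u[m].max()))
    hsv=cv2.cvtColor(a['p'],cv2.COLOR_RGB2HSV)
    for n,(x,y),z in(('ss',(.51,.155),.006),('sl',(.54,.408),.008)):
        uv=plane(a,np.stack(np.meshgrid(np.arange(640),np.arange(400)),-1),z,True)
        m=(abs(uv[...,0]-x)<.12)&(abs(uv[...,1]-y)<.065)&(hsv[...,1]<45)&(hsv[...,2]>150)
        k,lab,st,_=cv2.connectedComponentsWithStats(m.astype(np.uint8));i=1+st[1:,4].argmax();q=lab==i
        print(f,n,rect(uv[q][:,:2]),st[i,4],'z from depth',np.percentile(C[q][:,2],[10,50,90]).round(4))
E
python3 meas2.py
```

```text
w1 t1 (array([498.8,  38.7]), array([ 81.4, 242.5]), -13.58) u -0.1209..0.1216
w1 t2 (array([481.3, -80.3]), array([ 81.2, 225.3]), -11.29) u -0.1124..0.1129
w1 t3 (array([ 472.9, -200. ]), array([ 81.2, 250.4]), -11.71) u -0.1250..0.1254
w1 t4 (array([ 484.8, -317.3]), array([ 81.7, 203.2]), -8.45) u -0.1016..0.1016
w1 ss (array([510., 155.]), array([129.9, 239.9]), 0.0) 9003 z from depth [-0.0017 -0.0006  0.0007]
w1 sl (array([540.1, 408. ]), array([129.9, 239.8]), -0.04) 3395 z from depth [-0.0016 -0.0005  0.0034]
w2 t1 (array([492.1,  41.2]), array([ 81.6, 229.2]), -13.43) u -0.1214..0.1079
w2 t2 (array([481. , -79.6]), array([ 82.7, 225. ]), -11.26) u -0.1126..0.1123
w2 ss (array([510., 155.]), array([130. , 239.9]), 0.02) 15447 z from depth [-0.0018 -0.0007  0.0006]
w2 sl (array([540., 408.]), array([130., 240.]), -0.01) 13433 z from depth [-0.0017 -0.0006  0.004 ]
```

Run:
```python
from meas2 import *
for f in('w1','w2'):
    a=dict(np.load(f+'.npz'));C=cloud(a,a['d'],True);p=a['p'].astype(int)
    for n,(x,y),z,w in(('ss',(.51,.155),.006,-16),('sl',(.54,.408),.008,-20)):
        w=np.radians(w)
        for how in('depth','colour'):
            G=C if how=='depth' else plane(a,np.stack(np.meshgrid(np.arange(640),np.arange(400)),-1),z,True)
            d=G[...,:2]-[x,y];u=d@[np.cos(w),np.sin(w)];v=d@[-np.sin(w),np.cos(w)]
            m=(abs(u)<.125)&(abs(v)<.035)&((a['d']>0)&(C[...,2]>.003) if how=='depth' else (p[...,0]-p[...,2]<16)&(p.min(2)>115))
            k,lab,st,_=cv2.connectedComponentsWithStats(m.astype(np.uint8));i=1+st[1:,4].argmax();q=lab==i
            print(f,n,how,rect(G[q][:,:2]),st[i,4],np.percentile(C[q][:,2],[50,90]).round(4))
```

```text
w1 ss depth (array([509.8, 161.2]), array([ 21.7, 160.5]), -19.84) 364 [0.0041 0.0052]
w1 ss colour (array([509.5, 158.5]), array([ 22.8, 161.1]), -19.21) 611 [0.0033 0.005 ]
w1 sl depth (array([538.6, 406.1]), array([ 25.8, 200. ]), -19.79) 361 [0.0048 0.0065]
w1 sl colour (array([537.6, 402.3]), array([ 31.8, 200.6]), -20.39) 508 [0.0044 0.0061]
w2 ss depth (array([436.9, 209.1]), array([4.4, 6.6]), 69.64) 863 [0.3406 0.3613]
w2 ss colour (array([508.9, 161.1]), array([ 21.2, 159.9]), -18.58) 1022 [0.0034 0.005 ]
w2 sl depth (array([538.7, 409.1]), array([ 27.2, 201.4]), -20.45) 1141 [0.0048 0.0063]
w2 sl colour (array([537.7, 405.7]), array([ 28.3, 200.5]), -19.47) 1407 [0.0045 0.0062]
```

Tray fits agree with the stated sizes to about 1 mm, and the tools are located. I start with the long spanner.

Run:
```python
from station import bot
from h import *
plan(bot.get_obs(),[.5385,.408,.09],-20.1)
```

```text
pos [0.448  0.28   0.2798] yaw -18.13 twist 0.197 shift-first [ 0.923 -3.     3.794] twist-first [ 0.819 -3.03   3.794] tilt [-1.0e-04 -1.2e-03 -1.0e+00]
```

```bash
python3 -m creep '[{"dx":0,"dy":0,"dz":0,"twist":0.2,"jaw":0.7},{"dx":0.21,"dy":-0.76,"dz":0.95,"twist":0,"jaw":0.7},{"dx":0.21,"dy":-0.76,"dz":0.95,"twist":0,"jaw":0.7},{"dx":0.2,"dy":-0.76,"dz":0.95,"twist":0,"jaw":0.7},{"dx":0.2,"dy":-0.75,"dz":0.95,"twist":0,"jaw":0.7},{"dx":0,"dy":0,"dz":0,"twist":0,"jaw":0.7},{"dx":0,"dy":0,"dz":0,"twist":0,"jaw":0.7}]' 40
python3 - <<'E'
from station import bot
from h import *
from meas2 import rect
plan(bot.get_obs(),[.5385,.408,.0205],-20.1)
a=bot.camera_params('wrist');p,d=bot.capture('wrist');cv2.imwrite('pics/w3.png',p[:,:,::-1])
C=cloud(a,d,True);x,y,w=.5385,.408,np.radians(-20)
q=C[...,:2]-[x,y];u=q@[np.cos(w),np.sin(w)];v=q@[-np.sin(w),np.cos(w)]
m=(abs(u)<.12)&(abs(v)<.025)&(d>0)&(C[...,2]>.003)&(C[...,2]<.03)
k,lab,st,_=cv2.connectedComponentsWithStats(m.astype(np.uint8))
for i in range(1,k):
    if st[i,4]>100:
        s=lab==i;print(st[i,4],rect(C[s][:,:2]),np.percentile(C[s][:,2],[50,90]).round(4))
for lo in(-.06,.0,.03):
    s=m&(u>lo)&(u<lo+.03);print('v at u',lo+.015,np.median(v[s]).round(4),s.sum())
E
```

```text
time: 4.62
tcp_pos: [0.5382, 0.4093, 0.0905]
tool_rot: [3.093, -0.548, 0.001]
ft_force: [-0.1, 0.2, 0.3]
gripper_width: 0.701
finger_force: 0.0
pos [0.5382 0.4093 0.0905] yaw -20.10 twist 0.000 shift-first [0.013 0.021 1.399] twist-first [0.013 0.021 1.399] tilt [ 3.e-04 -6.e-04 -1.e+00]
4054 (array([538.4, 407.8]), array([ 25.8, 201.3]), -19.39) [0.0048 0.006 ]
v at u -0.045 -0.0001 441
v at u 0.015 0.0006 599
v at u 0.045 0.0005 644
```

View pics/w3.png

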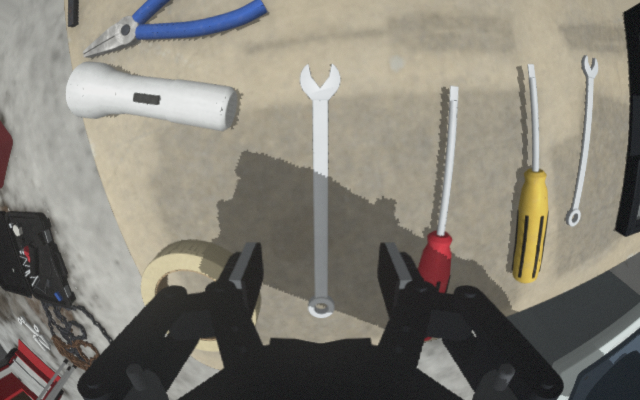

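The spanner lies centred between the pads, running from (320,80) to (320,305). Descend and close.

```bash
python3 -m creep '[{"dx":0.02,"dy":0.03,"dz":0.6,"twist":0,"jaw":0.6},{"dx":0,"dy":0,"dz":0.5,"twist":0,"jaw":0.6},{"dx":0,"dy":0,"dz":0.28,"twist":0,"jaw":0.6},{"dx":0,"dy":0,"dz":0,"twist":0,"jaw":0.6},{"dx":0,"dy":0,"dz":0,"twist":0,"jaw":0.2},{"dx":0,"dy":0,"dz":0,"twist":0,"jaw":0.1},{"dx":0,"dy":0,"dz":0,"twist":0,"jaw":0.1},{"dx":0,"dy":0,"dz":0,"twist":0,"jaw":0.1},{"dx":0,"dy":0,"dz":0,"twist":0,"jaw":0.1},{"dx":0,"dy":0,"dz":0,"twist":0,"jaw":0.1}]' 60
```

```text
time: 5.92
tcp_pos: [0.5388, 0.4091, 0.0229]
tool_rot: [-3.092, 0.545, -0.003]
ft_force: [-1.2, -1.2, 6.3]
gripper_width: 0.281
finger_force: 58.5
```

```bash
python3 -m creep '[{"dx":0,"dy":0,"dz":-0.3,"twist":0,"jaw":0.1},{"dx":0,"dy":0,"dz":-0.7,"twist":0,"jaw":0.1},{"dx":0,"dy":0,"dz":-0.8,"twist":0,"jaw":0.1},{"dx":0,"dy":0,"dz":0,"twist":0,"jaw":0.1},{"dx":0,"dy":0,"dz":0,"twist":0,"jaw":0.1}]'
python3 - <<'E'
from station import bot
from h import *
o=bot.get_obs()
plan(o,[.4988,.0387,.113],-13.55)
a=bot.camera_params('wrist');p,d=bot.capture('wrist');cv2.imwrite('pics/w4.png',p[:,:,::-1])
C=cloud(a,d,True);M=R.from_rotvec(o['tool_rot']).as_matrix();L=(C-o['tcp_pos'])@M
pi=p.astype(int)
m=(abs(L[...,0])<.13)&(abs(L[...,1])<.03)&(abs(L[...,2]-.015)<.02)&(d>0)&(pi.min(2)>110)
k,lab,st,_=cv2.connectedComponentsWithStats(m.astype(np.uint8));i=1+st[1:,4].argmax();q=L[lab==i]
print(st[i,4],q.min(0).round(4),q.max(0).round(4),np.median(q,0).round(4))
from meas2 import rect; print(rect(q[:,:2]))
for lo in (-.09,-.04,.02,.05): 
    s=q[(q[:,0]>lo)&(q[:,0]<lo+.03)]; print(lo,len(s), np.median(s,0).round(4) if len(s) else '')
E
```

```text
time: 6.55
tcp_pos: [0.538, 0.4086, 0.1115]
tool_rot: [-3.094, 0.545, -0.0]
ft_force: [0.5, 0.4, -1.4]
gripper_width: 0.283
finger_force: 59.0
pos [0.538  0.4086 0.1115] yaw -19.98 twist -0.643 shift-first [ 1.791  7.22  -0.032] twist-first [ 0.971  7.376 -0.032] tilt [ 4.e-04  3.e-04 -1.e+00]
6650 [-0.0649 -0.0131  0.0157] [0.101  0.0135 0.024 ] [0.0452 0.0004 0.0182]
(array([18.4, -3.2]), array([ 26.4, 166.2]), 2.77)
-0.09 82 [-0.0617  0.0011  0.0183]
-0.04 800 [-0.0242  0.0004  0.0183]
0.02 1253 [0.0355 0.0004 0.0184]
0.05 1488 [0.0663 0.0004 0.0184]
```

View pics/w4.png

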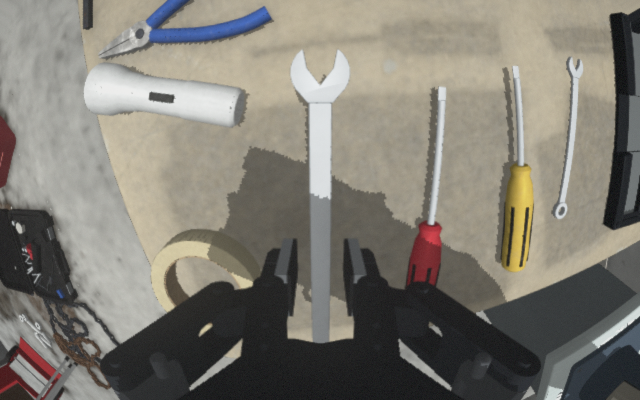

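```bash
python3 -m creep '[{"dx":0,"dy":0,"dz":0,"twist":-0.64,"jaw":0.1},{"dx":0.06,"dy":0.5,"dz":0,"twist":0,"jaw":0.1},{"dx":0.13,"dy":0.98,"dz":0,"twist":0,"jaw":0.1},{"dx":0.13,"dy":0.98,"dz":0,"twist":0,"jaw":0.1},{"dx":0.13,"dy":0.98,"dz":0,"twist":0,"jaw":0.1},{"dx":0.13,"dy":0.98,"dz":0,"twist":0,"jaw":0.1},{"dx":0.13,"dy":0.98,"dz":0,"twist":0,"jaw":0.1},{"dx":0.13,"dy":0.98,"dz":0,"twist":0,"jaw":0.1},{"dx":0.13,"dy":0.99,"dz":0,"twist":0,"jaw":0.1},{"dx":0,"dy":0,"dz":0,"twist":0,"jaw":0.1},{"dx":0,"dy":0,"dz":0,"twist":0,"jaw":0.1}]'
python3 - <<'E'
from station import bot
from h import *
o=bot.get_obs()
plan(o,[.4988,.0387,.045],-13.57)
a=bot.camera_params('wrist');p,d=bot.capture('wrist');cv2.imwrite('pics/w5.png',p[:,:,::-1])
E
```

```text
time: 7.98
tcp_pos: [0.4985, 0.0394, 0.1105]
tool_rot: [-3.119, 0.372, 0.002]
ft_force: [-0.5, 0.5, -1.2]
gripper_width: 0.28
finger_force: 59.1
pos [0.4985 0.0394 0.1105] yaw -13.60 twist -0.003 shift-first [0.01  0.012 1.311] twist-first [0.01  0.012 1.311] tilt [-9.e-04  4.e-04 -1.e+00]
```

View pics/w5.png

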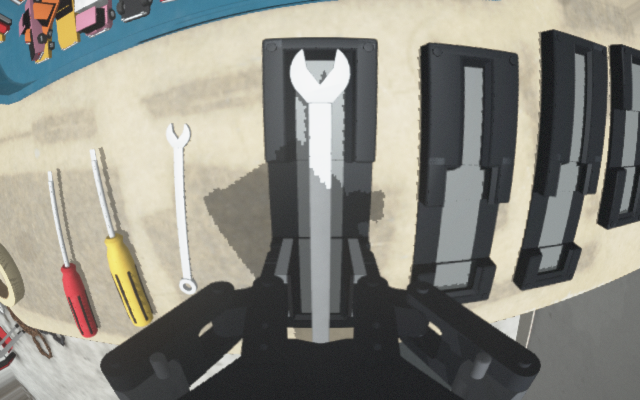

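The spanner hangs over and parallel to the first tray's pocket (column ~320). Lower it.

```bash
python3 -m creep '[{"dx":0.01,"dy":0.01,"dz":0.7,"twist":0,"jaw":0.1},{"dx":0,"dy":0,"dz":0.5,"twist":0,"jaw":0.1},{"dx":0,"dy":0,"dz":0.2,"twist":0,"jaw":0.1},{"dx":0,"dy":0,"dz":0.1,"twist":0,"jaw":0.1},{"dx":0,"dy":0,"dz":0,"twist":0,"jaw":0.1},{"dx":0,"dy":0,"dz":0,"twist":0,"jaw":0.1}]';python3 -m creep '[{"dx":0,"dy":0,"dz":0.04,"twist":0,"jaw":0.1},{"dx":0,"dy":0,"dz":0.02,"twist":0,"jaw":0.1},{"dx":0,"dy":0,"dz":0,"twist":0,"jaw":0.1}]'
```

```text
time: 8.78
tcp_pos: [0.4995, 0.0386, 0.0367]
tool_rot: [-3.119, 0.371, -0.002]
ft_force: [-0.2, 0.4, -0.3]
gripper_width: 0.285
finger_force: 59.1
time: 9.15
tcp_pos: [0.4991, 0.0385, 0.033]
tool_rot: [-3.12, 0.372, 0.0]
ft_force: [-0.6, 0.4, -0.8]
gripper_width: 0.28
finger_force: 59.1
```

```bash
python3 -m creep '[{"dx":0,"dy":0,"dz":0.02,"twist":0,"jaw":0.1},{"dx":0,"dy":0,"dz":0.02,"twist":0,"jaw":0.1},{"dx":0,"dy":0,"dz":0,"twist":0,"jaw":0.1}]';python3 -m creep '[{"dx":0,"dy":0,"dz":0.02,"twist":0,"jaw":0.1},{"dx":0,"dy":0,"dz":0,"twist":0,"jaw":0.1}]'
```

```text
time: 9.52
tcp_pos: [0.4992, 0.0385, 0.0317]
tool_rot: [3.12, -0.371, 0.001]
ft_force: [-2.9, -0.4, 12.0]
gripper_width: 0.275
finger_force: 60.8
time: 9.78
tcp_pos: [0.4991, 0.0385, 0.0316]
tool_rot: [3.119, -0.372, 0.002]
ft_force: [-6.4, 0.6, 28.0]
gripper_width: 0.282
finger_force: 62.8
```

Contact came at z = 0.0317, as expected for a seated spanner. Ease off, release and lift.

```bash
python3 -m creep '[{"dx":0,"dy":0,"dz":-0.04,"twist":0,"jaw":0.1},{"dx":0,"dy":0,"dz":0,"twist":0,"jaw":0.35},{"dx":0,"dy":0,"dz":0,"twist":0,"jaw":0.5},{"dx":0,"dy":0,"dz":0,"twist":0,"jaw":0.55},{"dx":0,"dy":0,"dz":0,"twist":0,"jaw":0.55},{"dx":0,"dy":0,"dz":-0.4,"twist":0,"jaw":0.55},{"dx":0,"dy":0,"dz":-0.8,"twist":0,"jaw":0.55},{"dx":0,"dy":0,"dz":-0.8,"twist":0,"jaw":0.55},{"dx":0,"dy":0,"dz":0,"twist":0,"jaw":0.55},{"dx":0,"dy":0,"dz":0,"twist":0,"jaw":0.55}]'
cat > chk.py <<'E'
import sys
from station import bot
from h import *
from meas2 import rect
# bright/colour object pose in a tray frame: x y yaw(deg) in mm
def chk(x,y,w,bright=True,L=.13):
    a=bot.camera_params('wrist');p,d=bot.capture('wrist');C=cloud(a,d,True);pi=p.astype(int);w=np.radians(w)
    q=C[...,:2]-np.array([x,y])/1000;u=q@[np.cos(w),np.sin(w)];v=q@[-np.sin(w),np.cos(w)]
    m=(abs(u)<L)&(abs(v)<.035)&(d>0)&(C[...,2]<.06)&(C[...,2]>.003)&((pi.min(2)>150) if bright else True)
    k,lab,st,_=cv2.connectedComponentsWithStats(m.astype(np.uint8));i=1+st[1:,4].argmax();s=lab==i
    U=np.stack([u[s],v[s]],-1);print('px',st[i,4],'rect in frame',rect(U),'u %.4f %.4f'%(U[:,0].min(),U[:,0].max()))
    for lo in np.arange(-.1,.1,.025):
        t=s&(u>lo)&(u<lo+.025)
        if t.sum()>20: print('u %.3f v %.4f z %.4f n %d'%(lo+.0125,np.median(v[t]),np.median(C[...,2][t]),t.sum()))
    return p
E
python3 - <<'E'
from chk import *
p=chk(498.8,38.7,-13.57);cv2.imwrite('pics/w6.png',p[:,:,::-1])
plan(bot.get_obs(),[.5095,.160,.10],-19.2)
E
```

```text
time: 11.02
tcp_pos: [0.4989, 0.0384, 0.1317]
tool_rot: [3.119, -0.372, -0.0]
ft_force: [-0.3, -0.0, 0.4]
gripper_width: 0.552
finger_force: 0.0
px 5520 rect in frame (array([2.8, 0. ]), array([ 34.4, 203.8]), 0.48) u -0.0991 0.1045
u -0.088 v -0.0007 z 0.0156 n 239
u -0.063 v 0.0002 z 0.0136 n 237
u -0.038 v -0.0007 z 0.0137 n 282
u -0.013 v -0.0007 z 0.0136 n 314
u 0.012 v -0.0023 z 0.0132 n 494
u 0.037 v -0.0031 z 0.0093 n 967
u 0.062 v 0.0008 z 0.0089 n 1372
u 0.087 v 0.0008 z 0.0099 n 1356
pos [0.4985 0.0384 0.1312] yaw -13.58 twist 0.562 shift-first [-0.358 -2.416  0.624] twist-first [-0.592 -2.37   0.624] tilt [-1.3e-03 -2.0e-04 -1.0e+00]
```

View pics/w6.png

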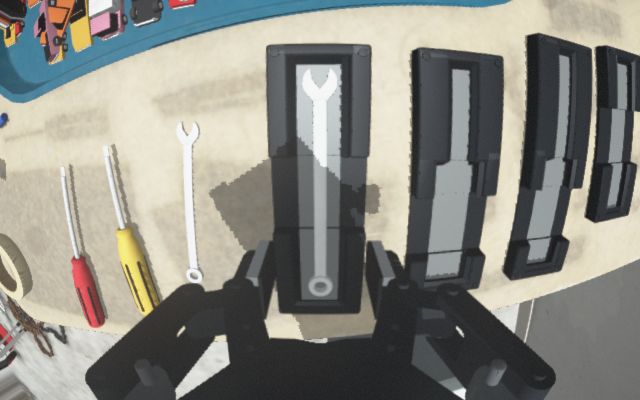

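The long spanner lies flat inside its pocket, from (320,75) to (320,288). Next, the short spanner.

```bash
python3 -m creep '[{"dx":0,"dy":0,"dz":0,"twist":0.56,"jaw":0.6},{"dx":-0.2,"dy":-0.79,"dz":0.2,"twist":0,"jaw":0.6},{"dx":-0.2,"dy":-0.79,"dz":0.2,"twist":0,"jaw":0.6},{"dx":-0.19,"dy":-0.79,"dz":0.22,"twist":0,"jaw":0.6},{"dx":0,"dy":0,"dz":0,"twist":0,"jaw":0.6},{"dx":0,"dy":0,"dz":0,"twist":0,"jaw":0.6}]'
python3 - <<'E'
from chk import *
p=chk(509.5,160,-19.2,False,.1)
plan(bot.get_obs(),[.5095,.160,.022],-19.2)
E
```

```text
time: 11.82
tcp_pos: [0.5095, 0.1594, 0.1]
tool_rot: [3.096, -0.523, -0.003]
ft_force: [-0.2, 0.4, -0.6]
gripper_width: 0.599
finger_force: 0.0
px 1985 rect in frame (array([0.7, 0.5]), array([ 20.3, 160.3]), 0.12) u -0.0795 0.0809
u -0.088 v 0.0005 z 0.0050 n 59
u -0.063 v 0.0005 z 0.0045 n 261
u -0.038 v 0.0004 z 0.0036 n 241
u -0.013 v 0.0004 z 0.0037 n 252
u 0.012 v 0.0010 z 0.0036 n 272
u 0.037 v 0.0010 z 0.0037 n 295
u 0.062 v 0.0010 z 0.0040 n 518
u 0.087 v 0.0065 z 0.0041 n 87
pos [0.5097 0.1589 0.1003] yaw -19.23 twist -0.003 shift-first [-0.01  -0.022  1.566] twist-first [-0.01  -0.022  1.566] tilt [-0.0015 -0.0013 -1.    ]
```

```bash
python3 -m creep '[{"dx":0.01,"dy":-0.02,"dz":0.7,"twist":0,"jaw":0.6},{"dx":0,"dy":0,"dz":0.6,"twist":0,"jaw":0.6},{"dx":0,"dy":0,"dz":0.26,"twist":0,"jaw":0.6},{"dx":0,"dy":0,"dz":0,"twist":0,"jaw":0.6},{"dx":0,"dy":0,"dz":0,"twist":0,"jaw":0.2},{"dx":0,"dy":0,"dz":0,"twist":0,"jaw":0.1},{"dx":0,"dy":0,"dz":0,"twist":0,"jaw":0.1},{"dx":0,"dy":0,"dz":0,"twist":0,"jaw":0.1},{"dx":0,"dy":0,"dz":0,"twist":0,"jaw":0.1},{"dx":0,"dy":0,"dz":0,"twist":0,"jaw":0.1}]' 60
```

```text
time: 13.12
tcp_pos: [0.5116, 0.161, 0.0243]
tool_rot: [-3.097, 0.524, -0.003]
ft_force: [-1.3, -0.4, 7.0]
gripper_width: 0.183
finger_force: 58.5
```

```bash
python3 -m creep '[{"dx":0,"dy":0,"dz":-0.3,"twist":0,"jaw":0},{"dx":0,"dy":0,"dz":-0.7,"twist":0,"jaw":0},{"dx":0,"dy":0,"dz":-0.8,"twist":0,"jaw":0},{"dx":0,"dy":0,"dz":0,"twist":0,"jaw":0},{"dx":0,"dy":0,"dz":0,"twist":0,"jaw":0}]'
cat > held.py <<'E'
from station import bot
from h import *
def held(name,L=.13):
    o=bot.get_obs();a=bot.camera_params('wrist');p,d=bot.capture('wrist');cv2.imwrite(f'pics/{name}.png',p[:,:,::-1])
    C=cloud(a,d,True);Q=(C-o['tcp_pos'])@R.from_rotvec(o['tool_rot']).as_matrix();pi=p.astype(int)
    m=(Q[...,0]>-.02)&(Q[...,0]<.2)&(abs(Q[...,1])<.03)&(abs(Q[...,2]-.01)<.025)&(d>0)
    k,lab,st,_=cv2.connectedComponentsWithStats(m.astype(np.uint8))
    for i in range(1,k):
        q=Q[lab==i]
        if st[i,4]>300 and abs(np.median(q[:,1]))<.015: print(st[i,4],'max x',q[:,0].max().round(4),[(lo,np.median(q[abs(q[:,0]-lo)<.01],0)[1:].round(4).tolist()) for lo in(.02,.05,.07,.1,.12,.14) if (abs(q[:,0]-lo)<.01).sum()>20])
E
python3 - <<'E'
from held import *
held('h7');plan(bot.get_obs(),[.4848,-.3173,.113],-8.45)
E
```

```text
time: 13.75
tcp_pos: [0.511, 0.1609, 0.1136]
tool_rot: [-3.097, 0.524, -0.001]
ft_force: [-0.9, 0.6, -0.4]
gripper_width: -0.001
finger_force: 0.0
1716 max x 0.0117 [(0.02, [0.0004, -0.0014])]
pos [0.5106 0.1608 0.113 ] yaw -19.18 twist -1.073 shift-first [2.653 9.2   0.   ] twist-first [0.894 9.534 0.   ] tilt [-3.e-04 -1.e-04 -1.e+00]
```

Run:
```python
from chk import *
p=chk(509.5,160,-19.2,False,.1)
```

```text
px 1410 rect in frame (array([16.6, 22.2]), array([ 20.3, 127.9]), -0.32) u -0.0474 0.0806
u -0.038 v 0.0215 z 0.0037 n 160
u -0.013 v 0.0214 z 0.0036 n 232
u 0.012 v 0.0213 z 0.0037 n 227
u 0.037 v 0.0213 z 0.0036 n 267
u 0.062 v 0.0222 z 0.0040 n 461
u 0.087 v 0.0161 z 0.0039 n 63
```

View pics/h7.png

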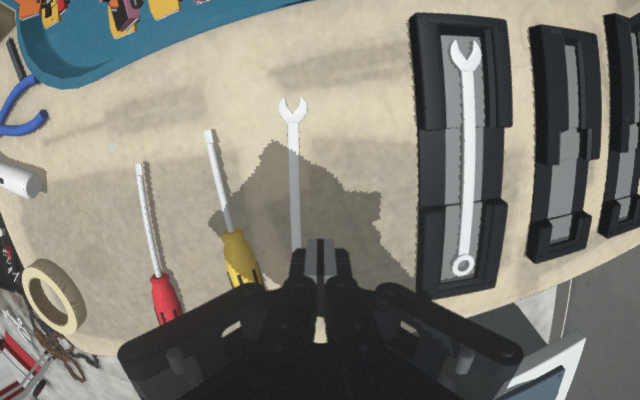

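The grip was too high, so the spanner was nudged about 20 mm left. It still lies flat on the table, from (293,100) down under the jaws. I retry at the new spot with lower fingertips.

Run:
```python
from station import bot
from h import *
plan(bot.get_obs(),[.5172,.180,.08],-19.3)
```

```text
pos [0.5105 0.1607 0.1126] yaw -19.18 twist 0.012 shift-first [ 0.001 -0.409  0.651] twist-first [ 0.    -0.409  0.651] tilt [-1.e-03 -3.e-04 -1.e+00]
```

```bash
python3 -m creep '[{"dx":0,"dy":-0.4,"dz":0,"twist":0.01,"jaw":0.55},{"dx":0,"dy":0,"dz":0,"twist":0,"jaw":0.55},{"dx":0,"dy":0,"dz":0,"twist":0,"jaw":0.55},{"dx":0,"dy":0,"dz":0,"twist":0,"jaw":0.55}]'
python3 - <<'E'
from chk import *
p=chk(517.2,180,-19.3,False,.1)
plan(bot.get_obs(),[.5172,.180,.0195],-19.3)
E
```

```text
time: 14.35
tcp_pos: [0.5173, 0.1794, 0.1128]
tool_rot: [3.097, -0.526, -0.001]
ft_force: [1.1, 0.1, 0.2]
gripper_width: 0.549
finger_force: 0.0
px 1790 rect in frame (array([-1.1, -0.5]), array([ 21.5, 161.5]), 0.48) u -0.0818 0.0797
u -0.088 v -0.0001 z 0.0050 n 81
u -0.063 v -0.0001 z 0.0045 n 235
u -0.038 v -0.0001 z 0.0037 n 208
u -0.013 v -0.0001 z 0.0036 n 228
u 0.012 v 0.0006 z 0.0037 n 237
u 0.037 v 0.0006 z 0.0036 n 270
u 0.062 v 0.0005 z 0.0040 n 478
u 0.087 v -0.0054 z 0.0038 n 53
pos [0.5174 0.1794 0.1129] yaw -19.30 twist 0.000 shift-first [-0.007 -0.011  1.868] twist-first [-0.007 -0.011  1.868] tilt [-4.e-04 -4.e-04 -1.e+00]
```

```bash
python3 -m creep '[{"dx":-0.03,"dy":-0.01,"dz":0.8,"twist":0,"jaw":0.5},{"dx":0,"dy":0,"dz":0.7,"twist":0,"jaw":0.5},{"dx":0,"dy":0,"dz":0.26,"twist":0,"jaw":0.5},{"dx":0,"dy":0,"dz":0.08,"twist":0,"jaw":0.5},{"dx":0,"dy":0,"dz":0,"twist":0,"jaw":0.5},{"dx":0,"dy":0,"dz":0,"twist":0,"jaw":0.5}]';python3 -m creep '[{"dx":0,"dy":0,"dz":0,"twist":0,"jaw":0.35},{"dx":0,"dy":0,"dz":0,"twist":0,"jaw":0.35},{"dx":0,"dy":0,"dz":0,"twist":0,"jaw":0.35}]'
```

```text
time: 15.15
tcp_pos: [0.5169, 0.181, 0.022]
tool_rot: [-3.096, 0.526, -0.002]
ft_force: [0.9, 0.3, -0.3]
gripper_width: 0.501
finger_force: 0.0
time: 15.52
tcp_pos: [0.5164, 0.1808, 0.0212]
tool_rot: [-3.097, 0.526, -0.0]
ft_force: [-0.7, -0.2, -0.2]
gripper_width: 0.352
finger_force: 0.0
```

```bash
python3 -m creep '[{"dx":0,"dy":0,"dz":0.025,"twist":0,"jaw":0.35},{"dx":0,"dy":0,"dz":0,"twist":0,"jaw":0.3},{"dx":0,"dy":0,"dz":0,"twist":0,"jaw":0.15},{"dx":0,"dy":0,"dz":0,"twist":0,"jaw":0.15},{"dx":0,"dy":0,"dz":0,"twist":0,"jaw":0.15},{"dx":0,"dy":0,"dz":0,"twist":0,"jaw":0.15}]' 40
```

```text
time: 16.27
tcp_pos: [0.5163, 0.1807, 0.0198]
tool_rot: [3.097, -0.526, 0.0]
ft_force: [-0.5, 0.1, 4.7]
gripper_width: 0.231
finger_force: 39.4
```

```bash
python3 -m creep '[{"dx":0,"dy":0,"dz":0,"twist":0,"jaw":0.1},{"dx":0,"dy":0,"dz":-0.3,"twist":0,"jaw":0.1},{"dx":0,"dy":0,"dz":-0.7,"twist":0,"jaw":0.1},{"dx":0,"dy":0,"dz":-0.8,"twist":0,"jaw":0.1},{"dx":0,"dy":0,"dz":0,"twist":0,"jaw":0.1},{"dx":0,"dy":0,"dz":0,"twist":0,"jaw":0.1}]' 60
python3 - <<'E'
from held import *
held('h8');plan(bot.get_obs(),[.4848,-.3173,.113],-8.45)
E
```

```text
time: 17.02
tcp_pos: [0.5162, 0.1806, 0.11]
tool_rot: [-3.097, 0.526, -0.001]
ft_force: [-0.6, -0.5, -1.2]
gripper_width: 0.218
finger_force: 59.0
3845 max x 0.0806 [(0.02, [0.0004, 0.0165]), (0.05, [0.0, 0.0164]), (0.07, [0.0005, 0.016])]
1074 max x 0.0119 [(0.02, [-0.0122, -0.0017])]
1076 max x 0.0114 [(0.02, [0.0132, -0.0019])]
pos [0.5159 0.1805 0.1094] yaw -19.28 twist -1.083 shift-first [ 2.701  9.603 -0.068] twist-first [ 0.848  9.94  -0.068] tilt [-7.e-04 -3.e-04 -1.e+00]
```

```bash
python3 -m creep '[{"dx":0,"dy":0,"dz":0,"twist":-0.54,"jaw":0.1},{"dx":0,"dy":0,"dz":0,"twist":-0.54,"jaw":0.1},{"dx":0.04,"dy":0.5,"dz":0,"twist":0,"jaw":0.1},{"dx":0.08,"dy":0.94,"dz":0,"twist":0,"jaw":0.1},{"dx":0.08,"dy":0.94,"dz":0,"twist":0,"jaw":0.1},{"dx":0.08,"dy":0.94,"dz":0,"twist":0,"jaw":0.1},{"dx":0.08,"dy":0.94,"dz":0,"twist":0,"jaw":0.1},{"dx":0.08,"dy":0.94,"dz":0,"twist":0,"jaw":0.1},{"dx":0.08,"dy":0.94,"dz":0,"twist":0,"jaw":0.1},{"dx":0.08,"dy":0.94,"dz":0,"twist":0,"jaw":0.1},{"dx":0.08,"dy":0.94,"dz":0,"twist":0,"jaw":0.1},{"dx":0.08,"dy":0.94,"dz":0,"twist":0,"jaw":0.1},{"dx":0.08,"dy":0.94,"dz":0,"twist":0,"jaw":0.1},{"dx":0,"dy":0,"dz":0,"twist":0,"jaw":0.1},{"dx":0,"dy":0,"dz":0,"twist":0,"jaw":0.1}]'
python3 - <<'E'
from held import *
held('h9');plan(bot.get_obs(),[.4848,-.3173,.04],-8.45)
E
```

```text
time: 18.95
tcp_pos: [0.4843, -0.3143, 0.1087]
tool_rot: [-3.131, 0.233, 0.002]
ft_force: [-0.6, 0.2, -0.8]
gripper_width: 0.224
finger_force: 59.0
3861 max x 0.0805 [(0.02, [0.0003, 0.0165]), (0.05, [-0.0001, 0.0166]), (0.07, [-0.0001, 0.0161])]
1071 max x 0.0115 [(0.02, [-0.0124, -0.0015])]
1060 max x 0.0117 [(0.02, [0.013, -0.0015])]
pos [ 0.4847 -0.3136  0.109 ] yaw -8.41 twist 0.004 shift-first [0.015 0.074 1.379] twist-first [0.015 0.074 1.379] tilt [-0.0012  0.0016 -1.    ]
```

```bash
cat > edge.py <<'E'
from station import bot
from h import *
def edge(x,y,wd,L):
    a=bot.camera_params('wrist');p,d=bot.capture('wrist');C=cloud(a,d,True);w=np.radians(wd)
    q=C[...,:2]-np.array([x,y])/1000;u=q@[np.cos(w),np.sin(w)];v=q@[-np.sin(w),np.cos(w)]
    m=(d>0)&(abs(u)<L/1000+.015)&(abs(v)<.055)&(C[...,2]>.015)&(C[...,2]<.024)
    print('far end u %.4f (want %.4f)'%(u[m].max(),L/1000))
    for lo in(.03,.05,.07,.085): 
        s=m&(abs(u-lo)<.008); print('u',lo,'v',v[s].min().round(4),v[s].max().round(4),s.sum()) if s.sum()>20 else 0
E
python3 - <<'E'
from edge import *
edge(484.8,-317.3,-8.45,101)
E
```

```text
far end u 0.1012 (want 0.1010)
u 0.03 v -0.0397 0.0398 459
u 0.05 v -0.0403 0.0399 1473
u 0.07 v -0.0405 0.0394 1463
u 0.085 v -0.0401 0.0399 1848
```

The tray pose is confirmed to sub-millimetre. Lower the spanner.

```bash
python3 -m creep '[{"dx":0.015,"dy":0.075,"dz":0.7,"twist":0,"jaw":0.1},{"dx":0,"dy":0,"dz":0.5,"twist":0,"jaw":0.1},{"dx":0,"dy":0,"dz":0.2,"twist":0,"jaw":0.1},{"dx":0,"dy":0,"dz":0.1,"twist":0,"jaw":0.1},{"dx":0,"dy":0,"dz":0.04,"twist":0,"jaw":0.1},{"dx":0,"dy":0,"dz":0,"twist":0,"jaw":0.1}]';python3 -m creep '[{"dx":0,"dy":0,"dz":0.03,"twist":0,"jaw":0.1},{"dx":0,"dy":0,"dz":0.02,"twist":0,"jaw":0.1},{"dx":0,"dy":0,"dz":0,"twist":0,"jaw":0.1}]'
```

```text
time: 19.8
tcp_pos: [0.4853, -0.319, 0.0333]
tool_rot: [3.133, -0.232, 0.001]
ft_force: [-0.2, 0.1, -0.9]
gripper_width: 0.221
finger_force: 59.0
time: 20.18
tcp_pos: [0.485, -0.3189, 0.0303]
tool_rot: [-3.133, 0.232, -0.0]
ft_force: [0.1, 0.4, -1.0]
gripper_width: 0.226
finger_force: 59.0
```

```bash
python3 -m creep '[{"dx":0,"dy":-0.03,"dz":0.02,"twist":0,"jaw":0.1},{"dx":0,"dy":0,"dz":0.015,"twist":0,"jaw":0.1},{"dx":0,"dy":0,"dz":0,"twist":0,"jaw":0.1}]';python3 -m creep '[{"dx":0,"dy":0,"dz":0.015,"twist":0,"jaw":0.1},{"dx":0,"dy":0,"dz":0,"twist":0,"jaw":0.1}]'
```

```text
time: 20.55
tcp_pos: [0.4853, -0.3171, 0.029]
tool_rot: [3.133, -0.232, 0.0]
ft_force: [-1.6, 2.4, 5.7]
gripper_width: 0.222
finger_force: 59.8
time: 20.8
tcp_pos: [0.4853, -0.3171, 0.0289]
tool_rot: [3.133, -0.232, 0.0]
ft_force: [-4.0, 2.4, 14.7]
gripper_width: 0.22
finger_force: 60.8
```

```bash
python3 -m creep '[{"dx":0,"dy":0,"dz":-0.02,"twist":0,"jaw":0.1},{"dx":0,"dy":0,"dz":0,"twist":0,"jaw":0.3},{"dx":0,"dy":0,"dz":0,"twist":0,"jaw":0.45},{"dx":0,"dy":0,"dz":0,"twist":0,"jaw":0.5},{"dx":0,"dy":0,"dz":0,"twist":0,"jaw":0.5},{"dx":0,"dy":0,"dz":-0.4,"twist":0,"jaw":0.5},{"dx":0,"dy":0,"dz":-0.8,"twist":0,"jaw":0.6},{"dx":0,"dy":0,"dz":-0.8,"twist":0,"jaw":0.7},{"dx":0,"dy":0,"dz":0,"twist":0,"jaw":0.7},{"dx":0,"dy":0,"dz":0,"twist":0,"jaw":0.7}]'
python3 - <<'E'
from chk import *
p=chk(484.8,-317.3,-8.45);cv2.imwrite('pics/w10.png',p[:,:,::-1])
w=np.radians(-11);print(.5017-.042*np.cos(w),.238-.042*np.sin(w))
plan(bot.get_obs(),[.5017-.042*np.cos(w),.238-.042*np.sin(w),.13],-10.7)
E
```

```text
time: 22.05
tcp_pos: [0.4848, -0.3173, 0.1284]
tool_rot: [-3.133, 0.233, 0.001]
ft_force: [-0.4, 0.5, 0.1]
gripper_width: 0.701
finger_force: 0.0
px 3779 rect in frame (array([-0.2, -0.6]), array([ 29.5, 170.8]), 0.68) u -0.0854 0.0851
u -0.088 v -0.0072 z 0.0092 n 96
u -0.063 v -0.0038 z 0.0128 n 310
u -0.038 v -0.0003 z 0.0125 n 231
u -0.013 v -0.0003 z 0.0125 n 253
u 0.012 v -0.0004 z 0.0126 n 276
u 0.037 v -0.0004 z 0.0090 n 937
u 0.062 v 0.0004 z 0.0093 n 1195
u 0.087 v 0.0003 z 0.0086 n 481
0.46047165829519815 0.24601397780581488
pos [ 0.4847 -0.3171  0.1279] yaw -8.48 twist 0.222 shift-first [ -2.14  -11.069  -0.034] twist-first [ -2.567 -10.978  -0.034] tilt [-1.2e-03  6.0e-04 -1.0e+00]
```

View pics/w10.png

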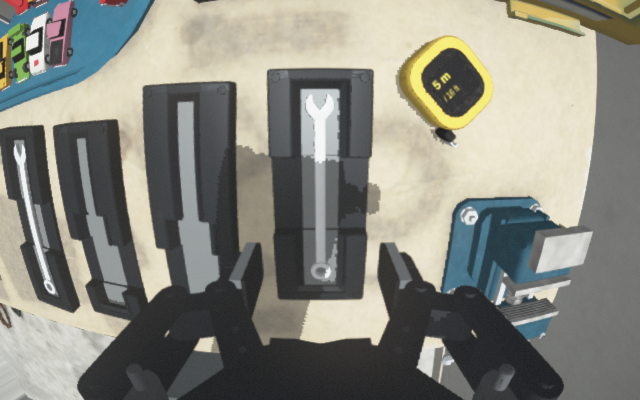

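The short spanner is seated, from (320,95) to (320,272), and the tape measure is untouched. Next, the yellow driver.

```bash
python3 -m creep '[{"dx":0,"dy":0,"dz":0,"twist":0.22,"jaw":0.7},{"dx":-0.21,"dy":-0.91,"dz":0,"twist":0,"jaw":0.7},{"dx":-0.21,"dy":-0.91,"dz":0,"twist":0,"jaw":0.7},{"dx":-0.21,"dy":-0.91,"dz":0,"twist":0,"jaw":0.7},{"dx":-0.21,"dy":-0.91,"dz":0,"twist":0,"jaw":0.7},{"dx":-0.21,"dy":-0.91,"dz":0,"twist":0,"jaw":0.7},{"dx":-0.21,"dy":-0.91,"dz":0,"twist":0,"jaw":0.7},{"dx":-0.21,"dy":-0.91,"dz":0,"twist":0,"jaw":0.7},{"dx":-0.21,"dy":-0.91,"dz":0,"twist":0,"jaw":0.7},{"dx":-0.22,"dy":-0.92,"dz":0,"twist":0,"jaw":0.7},{"dx":-0.22,"dy":-0.92,"dz":0,"twist":0,"jaw":0.7},{"dx":-0.22,"dy":-0.92,"dz":0,"twist":0,"jaw":0.7},{"dx":-0.22,"dy":-0.92,"dz":0,"twist":0,"jaw":0.7},{"dx":0,"dy":0,"dz":0,"twist":0,"jaw":0.7},{"dx":0,"dy":0,"dz":0,"twist":0,"jaw":0.7}]'
python3 - <<'E'
from chk import *
p=chk(501.7,238,-10.7,False,.12)
plan(bot.get_obs(),[.4605,.246,.026],-10.7)
E
```

```text
time: 23.98
tcp_pos: [0.4606, 0.2443, 0.128]
tool_rot: [3.127, -0.293, -0.002]
ft_force: [-0.2, 0.0, -0.4]
gripper_width: 0.699
finger_force: 0.0
px 4583 rect in frame (array([-0. ,  1.1]), array([ 26.2, 185.1]), 0.69) u -0.0925 0.0925
u -0.088 v -0.0003 z 0.0246 n 459
u -0.063 v 0.0004 z 0.0245 n 921
u -0.038 v 0.0003 z 0.0246 n 1004
u -0.013 v 0.0003 z 0.0233 n 1045
u 0.012 v 0.0010 z 0.0190 n 476
u 0.037 v 0.0010 z 0.0157 n 263
u 0.062 v 0.0017 z 0.0156 n 254
u 0.087 v 0.0017 z 0.0145 n 161
pos [0.4608 0.2436 0.1282] yaw -10.77 twist -0.007 shift-first [-0.014 -0.048  2.043] twist-first [-0.014 -0.048  2.043] tilt [-0.0011 -0.0013 -1.    ]
```

```bash
python3 -m creep '[{"dx":-0.01,"dy":-0.05,"dz":0.8,"twist":-0.06,"jaw":0.7},{"dx":0,"dy":0,"dz":0.8,"twist":0,"jaw":0.7},{"dx":0,"dy":0,"dz":0.4,"twist":0,"jaw":0.6},{"dx":0,"dy":0,"dz":0.08,"twist":0,"jaw":0.6},{"dx":0,"dy":0,"dz":0,"twist":0,"jaw":0.5},{"dx":0,"dy":0,"dz":0,"twist":0,"jaw":0.2},{"dx":0,"dy":0,"dz":0,"twist":0,"jaw":0.15},{"dx":0,"dy":0,"dz":0,"twist":0,"jaw":0.15},{"dx":0,"dy":0,"dz":0,"twist":0,"jaw":0.15},{"dx":0,"dy":0,"dz":0,"twist":0,"jaw":0.15}]' 60
```

```text
time: 25.28
tcp_pos: [0.4616, 0.2474, 0.0259]
tool_rot: [-3.129, 0.277, -0.002]
ft_force: [-0.1, -1.3, 7.4]
gripper_width: 0.298
finger_force: 59.8
```

```bash
python3 -m creep '[{"dx":0,"dy":0,"dz":-0.2,"twist":0,"jaw":0.1},{"dx":0,"dy":0,"dz":-0.6,"twist":0,"jaw":0.1},{"dx":0,"dy":0,"dz":-0.8,"twist":0,"jaw":0.1},{"dx":0,"dy":0,"dz":-0.3,"twist":0,"jaw":0.1},{"dx":0,"dy":0,"dz":0,"twist":0,"jaw":0.1},{"dx":0,"dy":0,"dz":0,"twist":0,"jaw":0.1}]'
python3 - <<'E'
from held import *
held('h11')
w=np.radians(-11.28);print(.4812-.042*np.cos(w),-.0801-.042*np.sin(w))
plan(bot.get_obs(),[.4812-.042*np.cos(w),-.0801-.042*np.sin(w),.12],-11.28)
E
```

```text
time: 26.02
tcp_pos: [0.4605, 0.247, 0.1189]
tool_rot: [3.129, -0.276, -0.002]
ft_force: [-0.6, -0.0, -1.7]
gripper_width: 0.303
finger_force: 59.2
11458 max x 0.1224 [(0.02, [0.0004, 0.001]), (0.05, [0.0004, 0.0062]), (0.07, [0.0004, 0.0104]), (0.1, [0.0004, 0.0103]), (0.12, [0.0004, 0.0104])]
0.4400113141297701 -0.07188463900467398
pos [0.4604 0.247  0.1187] yaw -10.08 twist 0.120 shift-first [ 0.714  6.351 -0.02 ] twist-first [ 0.847  6.334 -0.02 ] tilt [-0.0016 -0.001  -1.    ]
```

```bash
python3 -m creep '[{"dx":0,"dy":0,"dz":0,"twist":0.12,"jaw":0.1},{"dx":0.05,"dy":0.4,"dz":0,"twist":0,"jaw":0.1},{"dx":0.12,"dy":0.9,"dz":0,"twist":0,"jaw":0.1},{"dx":0.12,"dy":0.9,"dz":0,"twist":0,"jaw":0.1},{"dx":0.12,"dy":0.9,"dz":0,"twist":0,"jaw":0.1},{"dx":0.12,"dy":0.9,"dz":0,"twist":0,"jaw":0.1},{"dx":0.12,"dy":0.9,"dz":0,"twist":0,"jaw":0.1},{"dx":0.12,"dy":0.9,"dz":0,"twist":0,"jaw":0.1},{"dx":0.08,"dy":0.53,"dz":0,"twist":0,"jaw":0.1},{"dx":0,"dy":0,"dz":0,"twist":0,"jaw":0.1},{"dx":0,"dy":0,"dz":0,"twist":0,"jaw":0.1}]'
python3 - <<'E'
from edge import *
edge(481.2,-80.1,-11.28,112.5)
a=bot.camera_params('wrist');o=bot.get_obs();print(proj(a,o['tcp_pos']+R.from_rotvec(o['tool_rot']).as_matrix()@[.134,0,.012],True))
p,_=bot.capture('wrist');cv2.imwrite('pics/w12.png',p[:,:,::-1])
plan(o,[.44,-.0719,.04],-11.28)
E
```

```text
time: 27.45
tcp_pos: [0.4403, -0.0713, 0.1196]
tool_rot: [-3.126, 0.309, 0.001]
ft_force: [-0.0, -0.4, -0.1]
gripper_width: 0.302
finger_force: 59.2
far end u 0.1113 (want 0.1125)
u 0.03 v -0.0399 0.0405 1860
u 0.05 v -0.0402 0.04 1881
u 0.07 v -0.0403 0.0399 1853
u 0.085 v -0.0402 0.0399 1805
[319.01689631 -23.30062353]
pos [ 0.4405 -0.0708  0.1197] yaw -11.24 twist 0.004 shift-first [-0.004  0.024  1.593] twist-first [-0.004  0.024  1.593] tilt [-2.e-04  3.e-04 -1.e+00]
```

View pics/w12.png

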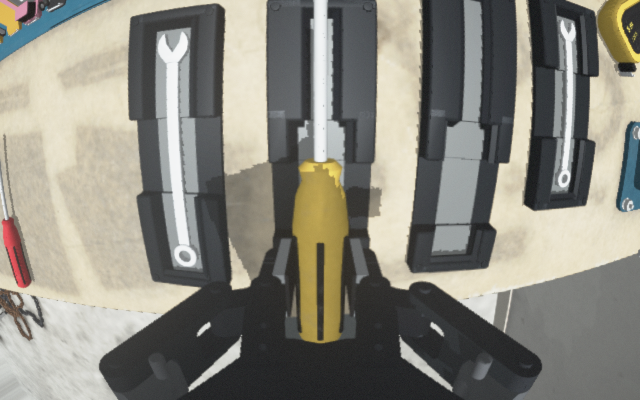

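The driver is centred over tray 2, with the blade above the groove (column 320). Lower it.

```bash
python3 -m creep '[{"dx":0,"dy":0.02,"dz":0.8,"twist":0,"jaw":0.1},{"dx":0,"dy":0,"dz":0.5,"twist":0,"jaw":0.1},{"dx":0,"dy":0,"dz":0.25,"twist":0,"jaw":0.1},{"dx":0,"dy":0,"dz":0.12,"twist":0,"jaw":0.1},{"dx":0,"dy":0,"dz":0.04,"twist":0,"jaw":0.1},{"dx":0,"dy":0,"dz":0,"twist":0,"jaw":0.1}]';python3 -m creep '[{"dx":0,"dy":0,"dz":0.02,"twist":0,"jaw":0.1},{"dx":0,"dy":0,"dz":0.02,"twist":0,"jaw":0.1},{"dx":0,"dy":0,"dz":0,"twist":0,"jaw":0.1}]'
```

```text
time: 28.3
tcp_pos: [0.4409, -0.0723, 0.0347]
tool_rot: [-3.126, 0.309, -0.001]
ft_force: [0.2, 0.6, -0.5]
gripper_width: 0.303
finger_force: 59.2
time: 28.68
tcp_pos: [0.4406, -0.0723, 0.0323]
tool_rot: [3.126, -0.309, 0.0]
ft_force: [0.3, -0.3, -1.6]
gripper_width: 0.304
finger_force: 59.2
```

```bash
python3 -m creep '[{"dx":0,"dy":0,"dz":0.02,"twist":0,"jaw":0.1},{"dx":0,"dy":0,"dz":0,"twist":0,"jaw":0.1}]';python3 -m creep '[{"dx":0,"dy":0,"dz":0.015,"twist":0,"jaw":0.1},{"dx":0,"dy":0,"dz":0,"twist":0,"jaw":0.1}]'
```

```text
time: 28.92
tcp_pos: [0.4406, -0.0723, 0.0319]
tool_rot: [3.126, -0.309, 0.001]
ft_force: [-2.1, 1.0, 12.5]
gripper_width: 0.301
finger_force: 61.0
time: 29.18
tcp_pos: [0.4406, -0.0723, 0.0318]
tool_rot: [3.126, -0.309, 0.002]
ft_force: [-6.0, 0.5, 27.6]
gripper_width: 0.301
finger_force: 63.1
```

```bash
python3 -m creep '[{"dx":0,"dy":0,"dz":-0.035,"twist":0,"jaw":0.1},{"dx":0,"dy":0,"dz":0,"twist":0,"jaw":0.4},{"dx":0,"dy":0,"dz":0,"twist":0,"jaw":0.55},{"dx":0,"dy":0,"dz":0,"twist":0,"jaw":0.65},{"dx":0,"dy":0,"dz":0,"twist":0,"jaw":0.65},{"dx":0,"dy":0,"dz":-0.4,"twist":0,"jaw":0.65},{"dx":0,"dy":0,"dz":-0.8,"twist":0,"jaw":0.65},{"dx":0,"dy":0,"dz":-0.8,"twist":0,"jaw":0.7},{"dx":0,"dy":0,"dz":0,"twist":0,"jaw":0.7},{"dx":0,"dy":0,"dz":0,"twist":0,"jaw":0.7}]'
python3 - <<'E'
from chk import *
p=chk(481.2,-80.1,-11.28);cv2.imwrite('pics/w13.png',p[:,:,::-1])
w=np.radians(-19.5);x,y=.4932-.054*np.cos(w),.329-.054*np.sin(w);print(x,y)
plan(bot.get_obs(),[x,y,.13],-19.4)
E
```

```text
time: 30.42
tcp_pos: [0.4403, -0.0724, 0.132]
tool_rot: [3.126, -0.309, -0.0]
ft_force: [-0.0, 0.4, 0.3]
gripper_width: 0.702
finger_force: 0.0
px 2683 rect in frame (array([43.1, -2.5]), array([ 35.6, 107.1]), -3.69) u -0.0113 0.0966
u -0.013 v -0.0147 z 0.0055 n 94
u 0.012 v -0.0001 z 0.0059 n 767
u 0.037 v -0.0001 z 0.0133 n 665
u 0.062 v -0.0002 z 0.0132 n 646
u 0.087 v -0.0002 z 0.0131 n 511
0.4422973594810224 0.34702557039862364
pos [ 0.44   -0.0724  0.1316] yaw -11.29 twist 0.811 shift-first [-1.597 -8.234  0.032] twist-first [-2.743 -7.926  0.032] tilt [-1.1e-03  1.0e-04 -1.0e+00]
```

View pics/w13.png

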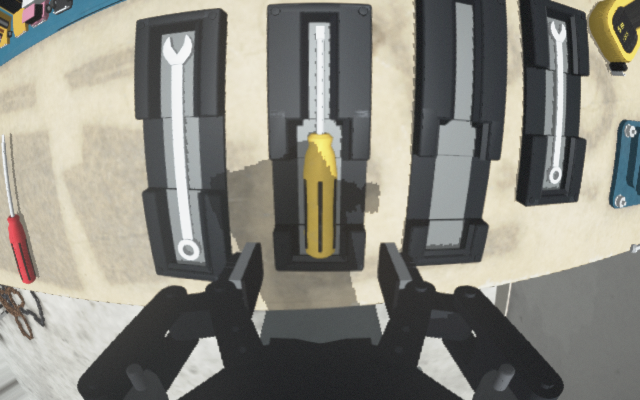

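The yellow driver is seated, handle at (320,195) in the pocket and blade up the groove. That was my 14th and last picture, so the red driver is done by numbers.

```bash
python3 -m creep '[{"dx":0,"dy":0,"dz":0,"twist":0.81,"jaw":0.7},{"dx":-0.3,"dy":-0.88,"dz":0,"twist":0,"jaw":0.7},{"dx":-0.3,"dy":-0.88,"dz":0,"twist":0,"jaw":0.7},{"dx":-0.3,"dy":-0.88,"dz":0,"twist":0,"jaw":0.7},{"dx":-0.3,"dy":-0.88,"dz":0,"twist":0,"jaw":0.7},{"dx":-0.3,"dy":-0.88,"dz":0,"twist":0,"jaw":0.7},{"dx":-0.31,"dy":-0.88,"dz":0,"twist":0,"jaw":0.7},{"dx":-0.31,"dy":-0.88,"dz":0,"twist":0,"jaw":0.7},{"dx":-0.31,"dy":-0.88,"dz":0,"twist":0,"jaw":0.7},{"dx":-0.31,"dy":-0.88,"dz":0,"twist":0,"jaw":0.7},{"dx":0,"dy":0,"dz":0,"twist":0,"jaw":0.7},{"dx":0,"dy":0,"dz":0,"twist":0,"jaw":0.7}]'
python3 - <<'E'
from chk import *
p=chk(493.2,329,-19.5,False,.14)
plan(bot.get_obs(),[.4423,.347,.025],-19.5)
E
```

```text
time: 31.98
tcp_pos: [0.4421, 0.3459, 0.1309]
tool_rot: [3.094, -0.528, -0.002]
ft_force: [0.7, -0.7, -0.2]
gripper_width: 0.7
finger_force: 0.0
px 4751 rect in frame (array([-1.2, -0.3]), array([ 26.6, 208.1]), -0.91) u -0.1053 0.1029
u -0.088 v 0.0006 z 0.0248 n 821
u -0.063 v 0.0005 z 0.0243 n 937
u -0.038 v 0.0005 z 0.0246 n 1039
u -0.013 v 0.0005 z 0.0215 n 836
u 0.012 v -0.0002 z 0.0158 n 247
u 0.037 v -0.0008 z 0.0157 n 255
u 0.062 v -0.0008 z 0.0157 n 258
u 0.087 v -0.0007 z 0.0154 n 264
pos [0.4424 0.3454 0.1312] yaw -19.42 twist 0.008 shift-first [-0.012 -0.035  2.123] twist-first [-0.012 -0.035  2.123] tilt [-0.0014 -0.0022 -1.    ]
```

```bash
python3 -m creep '[{"dx":-0.01,"dy":-0.045,"dz":0.8,"twist":0.05,"jaw":0.7},{"dx":0,"dy":0,"dz":0.8,"twist":0,"jaw":0.7},{"dx":0,"dy":0,"dz":0.43,"twist":0,"jaw":0.6},{"dx":0,"dy":0,"dz":0.08,"twist":0,"jaw":0.6},{"dx":0,"dy":0,"dz":0,"twist":0,"jaw":0.5},{"dx":0,"dy":0,"dz":0,"twist":0,"jaw":0.2},{"dx":0,"dy":0,"dz":0,"twist":0,"jaw":0.15},{"dx":0,"dy":0,"dz":0,"twist":0,"jaw":0.15},{"dx":0,"dy":0,"dz":0,"twist":0,"jaw":0.15},{"dx":0,"dy":0,"dz":0,"twist":0,"jaw":0.15}]' 60
python3 -m creep '[{"dx":0,"dy":0,"dz":-0.2,"twist":0,"jaw":0.1},{"dx":0,"dy":0,"dz":-0.6,"twist":0,"jaw":0.1},{"dx":0,"dy":0,"dz":-0.8,"twist":0,"jaw":0.1},{"dx":0,"dy":0,"dz":-0.3,"twist":0,"jaw":0.1},{"dx":0,"dy":0,"dz":0,"twist":0,"jaw":0.1},{"dx":0,"dy":0,"dz":0,"twist":0,"jaw":0.1}]'
python3 - <<'E'
from held import *
held('h14')
w=np.radians(-11.71);x,y=.4729-.054*np.cos(w),-.2-.054*np.sin(w);print(x,y)
plan(bot.get_obs(),[x,y,.12],-11.71)
E
```

```text
time: 33.28
tcp_pos: [0.4437, 0.3492, 0.028]
tool_rot: [-3.093, 0.543, -0.002]
ft_force: [-0.2, -1.9, 6.6]
gripper_width: 0.302
finger_force: 60.2
time: 34.02
tcp_pos: [0.4425, 0.3486, 0.1208]
tool_rot: [3.093, -0.542, -0.002]
ft_force: [0.2, -0.1, -1.1]
gripper_width: 0.301
finger_force: 59.3
11287 max x 0.1233 [(0.02, [0.0005, 0.003]), (0.05, [0.0005, 0.0084]), (0.07, [0.0005, 0.0124]), (0.1, [0.0005, 0.0124]), (0.12, [0.0007, 0.0124])]
0.4200238802570254 -0.18904025726001683
pos [0.4424 0.3485 0.1205] yaw -19.88 twist -0.817 shift-first [ 3.234 10.263  0.027] twist-first [ 1.743 10.618  0.027] tilt [-0.0016 -0.0014 -1.    ]
```

```bash
python3 -m creep '[{"dx":0,"dy":0,"dz":0,"twist":-0.41,"jaw":0.1},{"dx":0,"dy":0,"dz":0,"twist":-0.41,"jaw":0.1},{"dx":0.15,"dy":0.5,"dz":0,"twist":0,"jaw":0.1},{"dx":0.27,"dy":0.9,"dz":0,"twist":0,"jaw":0.1},{"dx":0.27,"dy":0.9,"dz":0,"twist":0,"jaw":0.1},{"dx":0.27,"dy":0.9,"dz":0,"twist":0,"jaw":0.1},{"dx":0.27,"dy":0.9,"dz":0,"twist":0,"jaw":0.1},{"dx":0.27,"dy":0.9,"dz":0,"twist":0,"jaw":0.1},{"dx":0.06,"dy":0.9,"dz":0,"twist":0,"jaw":0.1},{"dx":0.04,"dy":0.9,"dz":0,"twist":0,"jaw":0.1},{"dx":0.04,"dy":0.9,"dz":0,"twist":0,"jaw":0.1},{"dx":0.04,"dy":0.9,"dz":0,"twist":0,"jaw":0.1},{"dx":0.04,"dy":0.9,"dz":0,"twist":0,"jaw":0.1},{"dx":0.02,"dy":0.9,"dz":0,"twist":0,"jaw":0.1},{"dx":0,"dy":0.22,"dz":0,"twist":0,"jaw":0.1},{"dx":0,"dy":0,"dz":0,"twist":0,"jaw":0.1},{"dx":0,"dy":0,"dz":0,"twist":0,"jaw":0.1}]'
python3 - <<'E'
from edge import *
edge(472.9,-200,-11.71,125)
from held import held; held('h15')
plan(bot.get_obs(),[.42,-.189,.04],-11.71)
E
```

```text
time: 36.2
tcp_pos: [0.4209, -0.1871, 0.1214]
tool_rot: [-3.125, 0.317, 0.001]
ft_force: [-0.5, -0.2, -0.1]
gripper_width: 0.305
finger_force: 59.3
far end u 0.0998 (want 0.1250)
u 0.03 v -0.0405 0.04 1840
u 0.05 v -0.0401 0.0398 1856
u 0.07 v -0.04 0.0397 1777
u 0.085 v -0.0404 0.04 1739
11280 max x 0.1233 [(0.02, [0.0004, 0.003]), (0.05, [0.0004, 0.0084]), (0.07, [0.0004, 0.0125]), (0.1, [0.0004, 0.0123]), (0.12, [0.0004, 0.0123])]
pos [ 0.4211 -0.1872  0.1216] yaw -11.55 twist 0.016 shift-first [-0.013  0.041  1.633] twist-first [-0.013  0.041  1.633] tilt [-1.e-04  6.e-04 -1.e+00]
```

```bash
python3 -m creep '[{"dx":-0.01,"dy":0.04,"dz":0.8,"twist":0.015,"jaw":0.1},{"dx":0,"dy":0,"dz":0.5,"twist":0,"jaw":0.1},{"dx":0,"dy":0,"dz":0.25,"twist":0,"jaw":0.1},{"dx":0,"dy":0,"dz":0.12,"twist":0,"jaw":0.1},{"dx":0,"dy":0,"dz":0.02,"twist":0,"jaw":0.1},{"dx":0,"dy":0,"dz":0,"twist":0,"jaw":0.1}]';python3 -m creep '[{"dx":0,"dy":0,"dz":0.02,"twist":0,"jaw":0.1},{"dx":0,"dy":0,"dz":0.02,"twist":0,"jaw":0.1},{"dx":0,"dy":0,"dz":0,"twist":0,"jaw":0.1}]'
```

```text
time: 37.05
tcp_pos: [0.4202, -0.1906, 0.0378]
tool_rot: [3.125, -0.324, 0.002]
ft_force: [0.2, -0.3, -0.2]
gripper_width: 0.302
finger_force: 59.3
time: 37.42
tcp_pos: [0.4198, -0.1905, 0.0353]
tool_rot: [3.125, -0.324, 0.0]
ft_force: [1.6, -1.0, -1.5]
gripper_width: 0.302
finger_force: 59.3
```

```bash
python3 -m creep '[{"dx":0,"dy":-0.03,"dz":0.02,"twist":0,"jaw":0.1},{"dx":0,"dy":0,"dz":0.01,"twist":0,"jaw":0.1},{"dx":0,"dy":0,"dz":0,"twist":0,"jaw":0.1}]';python3 -m creep '[{"dx":0,"dy":0,"dz":0.02,"twist":0,"jaw":0.1},{"dx":0,"dy":0,"dz":0,"twist":0,"jaw":0.1}]'
```

```text
time: 37.8
tcp_pos: [0.4202, -0.1887, 0.034]
tool_rot: [-3.125, 0.323, -0.0]
ft_force: [-1.4, 0.5, 5.3]
gripper_width: 0.3
finger_force: 60.2
time: 38.05
tcp_pos: [0.4202, -0.1887, 0.0339]
tool_rot: [3.125, -0.323, 0.001]
ft_force: [-4.2, 3.7, 24.6]
gripper_width: 0.301
finger_force: 62.6
```

Contact is at the seated height. Release, retreat and verify everything numerically.

```bash
python3 -m creep '[{"dx":0,"dy":0,"dz":-0.03,"twist":0,"jaw":0.1},{"dx":0,"dy":0,"dz":0,"twist":0,"jaw":0.4},{"dx":0,"dy":0,"dz":0,"twist":0,"jaw":0.55},{"dx":0,"dy":0,"dz":0,"twist":0,"jaw":0.65},{"dx":0,"dy":0,"dz":0,"twist":0,"jaw":0.65},{"dx":0,"dy":0,"dz":-0.4,"twist":0,"jaw":0.65},{"dx":0,"dy":0,"dz":-0.8,"twist":0,"jaw":0.65},{"dx":0,"dy":0,"dz":-1,"twist":0,"jaw":0.7},{"dx":0.3,"dy":0,"dz":-1,"twist":0,"jaw":0.7},{"dx":0.3,"dy":-0.5,"dz":-1,"twist":0,"jaw":0.7},{"dx":0,"dy":0,"dz":0,"twist":0,"jaw":0.7},{"dx":0,"dy":0,"dz":0,"twist":0,"jaw":0.7}]'
cat > fin.py <<'E'
from station import bot
from h import *
from meas2 import rect
a=bot.camera_params('wrist');p,d=bot.capture('wrist');C=cloud(a,d,True)
hsv=cv2.cvtColor(p,cv2.COLOR_RGB2HSV);H,S,V=[hsv[...,i] for i in range(3)]
for n,x,y,w,z in(('sl',498.8,38.7,-13.57,.0115),('ss',484.8,-317.3,-8.45,.0107),('dl',472.9,-200,-11.71,0),('ds',481.2,-80.1,-11.28,0)):
    w=np.radians(w);q=C[...,:2]-np.array([x,y])/1000;u=q@[np.cos(w),np.sin(w)];v=q@[-np.sin(w),np.cos(w)];Z=C[...,2]
    r=(d>0)&(abs(u)<.115)&(Z<.06)
    if n[0]=='s':
        m=r&(abs(v)<.016)&(Z>z)&(p.min(2)>170)
        print(n,m.sum(),rect(np.stack([u[m],v[m]],-1)) if m.sum()>20 else '')
        for lo in(-.04,0,.04): s=m&(abs(u-lo)<.015);print('  ',lo,'v %.4f z %.4f'%(np.median(v[s]),np.median(Z[s])))
    else:
        m=r&(abs(v)<.02)&(S>120)&((H<8)|(H>172) if n=='dl' else (H>18)&(H<32))
        print(n,'handle',rect(np.stack([u[m],v[m]],-1)),'u %.4f..%.4f'%(u[m].min(),u[m].max()),'top z %.4f'%np.percentile(Z[m],90))
        for lo in(.04,.07,.085,.095): s=r&(abs(v)<.012)&(abs(u-lo)<.006)&(Z>.0165);print('  blade u',lo,'v %.4f z %.4f n %d'%(np.median(v[s]),np.median(Z[s]),s.sum()))
E
python3 fin.py
```

```text
time: 39.55
tcp_pos: [0.4539, -0.1708, 0.2437]
tool_rot: [3.125, -0.324, -0.001]
ft_force: [0.7, -0.7, -0.4]
gripper_width: 0.701
finger_force: 0.0
sl 1115 (array([-0.3, -1.4]), array([ 27.1, 202.3]), 0.77)
   -0.04 v -0.0010 z 0.0135
   0 v -0.0010 z 0.0136
   0.04 v -0.0007 z 0.0136
ss 916 (array([0.6, 0.8]), array([ 22. , 160.4]), -0.79)
   -0.04 v -0.0001 z 0.0124
   0 v 0.0002 z 0.0125
   0.04 v 0.0006 z 0.0125
dl handle (array([-58.4,  -0.1]), array([ 24.3, 110.1]), -0.21) u -0.1135..-0.0034 top z 0.0325
  blade u 0.04 v -0.0011 z 0.0196 n 101
  blade u 0.07 v -0.0020 z 0.0209 n 98
  blade u 0.085 v -0.0021 z 0.0206 n 101
  blade u 0.095 v -0.0017 z 0.0193 n 98
ds handle (array([-44.7,   2.4]), array([ 32.7, 108.2]), -0.05) u -0.0988..0.0094 top z 0.0323
  blade u 0.04 v -0.0021 z 0.0201 n 103
  blade u 0.07 v -0.0023 z 0.0203 n 91
  blade u 0.085 v -0.0015 z 0.0194 n 88
  blade u 0.095 v -0.0020 z 0.0184 n 67
```

```bash
python3 -c "
from station import bot
print(bot.finish_job())"
```

```text
the job is handed in; nothing more can be done
None
```

Both spanners and both screwdrivers are seated flat in their own trays, the roll of masking tape and the tape measure were left alone, and the job was handed in at about 40 s; my first grip on the short spanner slipped and slid it about 20 mm on the table before I regripped it.

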